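# Clear the casting bench and start the hearth

## Robot

A 6-joint arm with a two-finger parallel gripper is mounted at the origin on the work surface. World frame = base frame: x ahead of the robot, y to its left, z up, the work surface at z = 0. Lengths are in m, angles in degrees, forces in N, time in s.
With the tool pointing down it reaches from about 0.4 to 0.825 m from the base axis. Payload 7 kg.
Tool frame: the origin (TCP) lies between the finger pads; the fingertips stand 22 mm ahead of it and the grasp point (between the pads) lies 3 mm ahead of it; z points along the fingers, y is the line along which they close (so a half turn about z gives the same grasp; the last joint's range is limited). The gripper opens to 88 mm and grips with 3 to 60 N. Pads are 19 mm wide; open, the fingers measure 130 mm over their backs; the gripper's body (78 mm by 193 mm) begins 47 mm behind the grasp point.
Start: joints at [90.075, 20.546, 0.682, 0, -70.136, -16.507], TCP at [0.191, 0.647, 0.249] pointing down, gripper open.
Joint ranges: [-176.03, 176.03], [-82.01, 121.73], [-58.28, 71.71], [-173.87, 95.51], [-174.79, -0.11], [-173.66, 173.66]. Speed limits (degrees/s): [136.94, 136.94, 172.46, 180, 180, 180].

## Interface

Orientations are given as [roll, pitch, yaw] about the fixed x, y, z axes, in that order (R = Rz(yaw) Ry(pitch) Rx(roll)).
In Python, from plant import r, vision gives the robot as it stands.
- The arm moves only by the shell command python3 -m pendant 'ROWS' [FORCE]. ROWS is JSON, a list that holds one entry, the list of rows, each a list of 7 numbers: the shift along the tool's x, y, z scaled (see below), then the turn, a rotation vector about the tool's x, y, z scaled (see below), then the opening, from -1 (shut) to 1 (fully open). In form: [[[x, y, z, wx, wy, wz, fingers], ...]]. A call has exactly 8 rows; each row shifts and turns the commanded pose from where the row before left it, along the tool's axes as they then stand; what a row does not reach is not made up. The controller multiplies each number of a shift by 20 mm and each number of a turn by 4 degrees. A row lasts 1/10 s, in which the tool goes at most 50 mm and 8.59 degrees, less where a joint would pass 70% of its speed; a pose out of reach is approached as far as the arm can. A call with a number of a shift or a turn outside -1 to 1 is refused whole. A call with a gripper value outside its range is refused whole. The fingers move at their own pace and stop on an object; FORCE is the grip in N (left out, the last holds). Time passes only in rows, so rows that do not move let the fingers close, or fill a call up. It gives the time, the measured TCP pose, the force, the opening and the grip force at its end, in the units of the state.
- r.get_state(): the state, without advancing time (a new reading comes with each control period).
- vision.capture(name): name is "side" or "top"; returns a dict with "frame" (420x560x3 uint8, blue, green, red), "depth" (420x560 float32, m along the optical axis (not along the pixel's ray), 0 where there is no reading), "camera_matrix" (3x3 intrinsics, pixels), "k1" (the pictures are not rectified: a ray, as slopes to the right and down, at radius r is drawn at 1 + k1 r^2 times it, then the intrinsics apply), "extrinsics" (4x4, takes a point from world to camera coordinates). Camera axes: x right, y up, looking along -z (the intrinsics and any distortion apply to the point x, -y, -z); pixel columns grow to the right and rows downward; lengths in m; the calibration is good to about 2 mm. A picture is of the moment at which its call begins.
- r.close_job(): hands the job in; it is judged then, once.
The state is a dict: "time_s": time; "joints": joint angles; "qd": joint speeds; "joint_torque": joint torques, N m; "tcp_pos": TCP position; "eef_rot": TCP orientation; "contact_force": force on the tool from outside, world axes, zero at the start; "moment": the same for the moment, N m; "gripper_width": finger opening in m; "gripper_force": force on a finger pad.
Only numpy, scipy, OpenCV 4.12 (cv2) and the standard library are available. Lean on these libraries where they do the work, as an engineer would, in place of code of your own. Each camera call takes 0.05 s, during which the arm holds its last target. There are 200 camera calls.

## Task

Get the casting bench ready for the next melt: put every round copper slug that lies on the table into the round pan and every square aluminium bar into the rectangular tray, and stand the black crucible upright in the round seat of the hearth, all let go and at rest. Then start the burner: press the three keys on the control panel fully down, one at a time, letting each come up before the next, from the smallest key to the middle one to the largest. Leave the other things on the bench where they are.

Things in the scene. Friction and masses are not known exactly. Their poses are not given: they have to be found in the camera images.
- slug0: A round copper casting slug, a disc 30 mm in diameter and 16 mm high, about 100 g, lying flat on the table at the start. Origin at the centre of its underside, z up. May be absent (then None).
- slug1: A round copper casting slug, a disc 30 mm in diameter and 16 mm high, about 100 g, lying flat on the table at the start. Origin at the centre of its underside, z up. May be absent (then None).
- slug2: A round copper casting slug, a disc 30 mm in diameter and 16 mm high, about 100 g, lying flat on the table at the start. Origin at the centre of its underside, z up. May be absent (then None).
- bar0: A square aluminium bar, 55 x 20 x 20 mm, about 60 g, lying on the table at the start. Origin at the centre of its underside, x along its 55 mm length, z up. May be absent (then None).
- bar1: A square aluminium bar, 55 x 20 x 20 mm, about 60 g, lying on the table at the start. Origin at the centre of its underside, x along its 55 mm length, z up. May be absent (then None).
- bar2: A square aluminium bar, 55 x 20 x 20 mm, about 60 g, lying on the table at the start. Origin at the centre of its underside, x along its 55 mm length, z up. May be absent (then None).
- pan: The round, open bright steel pan, the container for the copper slugs: outside diameter 150 mm, rim 35 mm high, wall 4 mm, inner floor 4 mm above the table. Fixed to the table. Origin at the centre of its underside, z up.
- tin: The rectangular, open dark steel tray, the container for the aluminium bars: outside 130 mm along its x, 170 mm along its y, rim 35 mm high, walls and floor 4 mm thick. Fixed to the table. Origin at the centre of its underside, z up.
- crucible: A small black graphite crucible, an open cup 54 mm in outside diameter (the lowest 8 mm taper to 48 mm at the foot) and 64 mm high, wall 6 mm, about 150 g, standing upright on the table at the start. Origin at the centre of its underside, z up along its axis.
- hearth: The burner hearth: a brick-red slab 120 x 120 mm (126 mm over its steel frame), 30 mm high, fixed to the table, with a round seat sunk in the middle of its top, 59 mm in diameter and 18 mm deep. Origin at the centre of its underside, z up.
- seat (a point): The centre of the floor of the hearth's round seat, 12 mm above the table; the crucible's underside rests here when it is seated.
- panel: The furnace control panel: a flat grey box 210 x 85 mm, 30 mm high, fixed to the table, its top carrying the three round keys in a row along its x, 60 mm apart, in any order. Origin at the centre of its underside.
- key_small (a joint): Travel of the small key: 0 up, 0.006 m fully pressed straight down; its spring takes about 4 N at full travel and returns it.
- key_small_top (a point): Centre of the top face of the small key, a round white push key 18 mm in diameter in a black housing on the panel; moves down with the key.
- key_medium (a joint): Travel of the medium key: 0 up, 0.006 m fully pressed straight down; its spring takes about 4 N at full travel and returns it.
- key_medium_top (a point): Centre of the top face of the medium key, a round white push key 26 mm in diameter in a black housing on the panel; moves down with the key.
- key_large (a joint): Travel of the large key: 0 up, 0.006 m fully pressed straight down; its spring takes about 4 N at full travel and returns it.
- key_large_top (a point): Centre of the top face of the large key, a round white push key 38 mm in diameter in a black housing on the panel; moves down with the key.
- vblock: A small dark steel V-block, 40 x 34 x 24 mm, lying among the metal. Leave it alone. Origin at its underside.
- offcut: A plywood offcut 70 x 50 x 30 mm. Leave alone. Origin at its underside.
- weight: A brass cylinder 36 mm in diameter, 30 mm high, standing by the hearth. Neither slug nor bar: leave alone. Origin at its underside.
Not all that is in view belongs to the job. Several things have the shape of the crucible; the one meant has the colours described above.

How it is judged (in metres and radians):
On the way, in this order (a step that is already met when the one before it is completed fails the run):
1. all the casting metal is sorted into its containers, the crucible stands in the hearth's seat, and everything is let go (x of bar0 in the frame of tin between -0.058 and 0.058 m and y of bar0 in the frame of tin between -0.078 and 0.078 m and z of each of bar0, bar1, bar2 in the frame of tin below 0.042 m and x of bar1 in the frame of tin between -0.058 and 0.058 m and y of bar1 in the frame of tin between -0.078 and 0.078 m and x of bar2 in the frame of tin between -0.058 and 0.058 m and y of bar2 in the frame of tin between -0.078 and 0.078 m and horizontal distance between each of slug0, slug1, slug2 and pan below 0.066 m and z of each of slug0, slug1, slug2 in the frame of pan below 0.042 m and horizontal distance between crucible and seat below 0.006 m and z of crucible in the frame of seat below 0.005 m and angle between crucible's own z axis and vertical below 0.1 rad and linear speed of each of slug0, slug1, slug2, bar0, bar1, bar2, crucible below 0.03 m/s and contact force between the fingers and slug0 below 0.1 N and contact force between the fingers and slug1 below 0.1 N and contact force between the fingers and slug2 below 0.1 N and contact force between the fingers and bar0 below 0.1 N and contact force between the fingers and bar1 below 0.1 N and contact force between the fingers and bar2 below 0.1 N and contact force between the fingers and crucible below 0.1 N), for 0.3 s.
2. the small key is pressed down, the other two are up (value of joint key_small above 0.0045 m and value of joint each of key_medium, key_large below 0.002 m), for 0.05 s.
3. the medium key is pressed down, the other two are up (value of joint key_medium above 0.0045 m and value of joint each of key_small, key_large below 0.002 m), for 0.05 s.
4. the large key is pressed down, the other two are up (value of joint key_large above 0.0045 m and value of joint each of key_small, key_medium below 0.002 m), for 0.05 s.
At the end, for the whole second after the job is handed in: Every slug present lies in the pan and every bar in the tray (origin inside the walls, under 42 mm up); crucible in the seat (6 mm off-centre, 5 mm up, 0.1 rad tilt at most); all at rest, all keys up within 2 mm (x of bar0 in the frame of tin between -0.058 and 0.058 m and y of bar0 in the frame of tin between -0.078 and 0.078 m and z of each of bar0, bar1, bar2 in the frame of tin below 0.042 m and x of bar1 in the frame of tin between -0.058 and 0.058 m and y of bar1 in the frame of tin between -0.078 and 0.078 m and x of bar2 in the frame of tin between -0.058 and 0.058 m and y of bar2 in the frame of tin between -0.078 and 0.078 m and horizontal distance between each of slug0, slug1, slug2 and pan below 0.066 m and z of each of slug0, slug1, slug2 in the frame of pan below 0.042 m and horizontal distance between crucible and seat below 0.006 m and z of crucible in the frame of seat below 0.005 m and angle between crucible's own z axis and vertical below 0.1 rad and linear speed of each of slug0, slug1, slug2, bar0, bar1, bar2, crucible below 0.03 m/s and value of joint each of key_small, key_medium, key_large below 0.002 m); the robot touches nothing.
It fails at once if another thing on the bench is pushed more than 5 cm from its place (distance of any of vblock, offcut, weight from where it was at the start of the episode above 0.05 m).
It fails at once if two keys are pressed down at the same time (value of joint each of key_small, key_medium above 0.003 m or value of joint each of key_small, key_large above 0.003 m or value of joint each of key_medium, key_large above 0.003 m).
Of slug0, slug1, slug2 only 2 to 3 are there at a start; the rules pass over those that are not, and their reading is None.
Of bar0, bar1, bar2 only 2 to 3 are there at a start; the rules pass over those that are not, and their reading is None.
At some moment in a run one of slug0, slug1, slug2, bar0, bar1, bar2 may be knocked a few centimetres aside while the robot is not near it.
Once in a run the grip may slacken for a moment while it holds something.
It also fails if it takes over 192 s, if anything falls off the work surface, if the arm or the gripper's body presses on something with over 40 N, if the wrist force passes 120 N, or if a joint passes its speed limit or range.

## Working session

There is one attempt and no reset: what is moved stays moved. The work goes in short steps, Python scripts to look and compute and a shell command to move; the robot and the scene stay as the last step left them, time stands still between calls to the robot, and variables do not carry over. Pictures are saved under pics/ and viewed, at most 14 in all, crops included, and the job is handed in when it is done.

```bash
ls; mkdir -p pics
python3 - <<'E'
from plant import r, vision
import cv2,numpy as np
print(r.get_state())
for n in("top","side"):
    c=vision.capture(n); cv2.imwrite(f"pics/{n}0.png",c["frame"]); np.savez(f"{n}0.npz",**c)
    print(n,c["camera_matrix"],c["k1"],c["extrinsics"],(c["depth"]>0).mean())
E
```

```text
pics
{'time_s': 0.0, 'joints': array([ 9.00738576e+01,  2.05898243e+01,  6.32276522e-01, -1.75786433e-02,
       -7.01349117e+01, -1.65085886e+01]), 'qd': array([ 0.09125253, -0.08911637,  0.08519581, -0.01673877, -0.0223495 ,
       -0.03364103]), 'joint_torque': array([ 9.52390910e-04, -5.82702184e+01,  2.93053508e+01,  6.99750692e+00,
        6.82327125e-03, -1.58855987e-04]), 'tcp_pos': array([0.19086342, 0.64697872, 0.24763745]), 'eef_rot': array([ 1.79906656e+02, -1.04316120e-02, -1.64407092e+01]), 'contact_force': array([-0.23579466,  1.04138613,  0.37877893]), 'moment': array([-0.01321131, -0.01905571, -0.02857629]), 'gripper_force': 0.0, 'gripper_width': 0.08736595850569115}
top [[544.85440504   0.         274.66337698]
 [  0.         544.85440504 203.59398212]
 [  0.           0.           1.        ]] 0.015091188980741133 [[-6.43905115e-03 -9.99979078e-01  6.18375364e-04  1.07287101e-03]
 [ 9.86890123e-01 -6.25504002e-03  1.61272317e-01 -5.55649288e-01]
 [-1.61265075e-01  1.64870924e-03  9.86909751e-01 -1.21953666e+00]
 [ 0.00000000e+00  0.00000000e+00  0.00000000e+00  1.00000000e+00]] 0.9958630952380952
side [[440.57740883   0.         282.99049429]
 [  0.         440.57740883 206.49853003]
 [  0.           0.           1.        ]] -0.03907793587636422 [[-0.87524276 -0.48358368  0.0098453   0.47303132]
 [ 0.36268956 -0.64269641  0.67483154 -0.25215934]
 [-0.32000999  0.59421221  0.73790613 -0.99016541]
 [ 0.          0.          0.          1.        ]] 0.9959821428571428
```

View pics/top0.png

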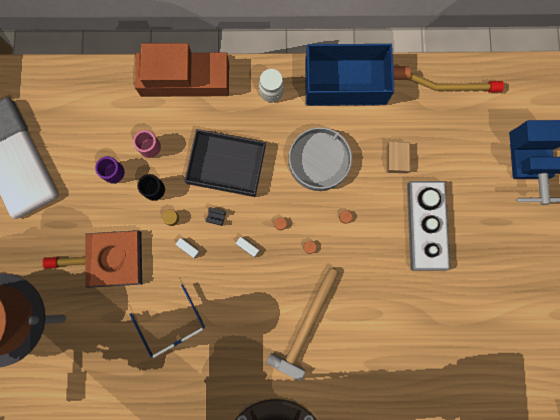

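View pics/side0.png

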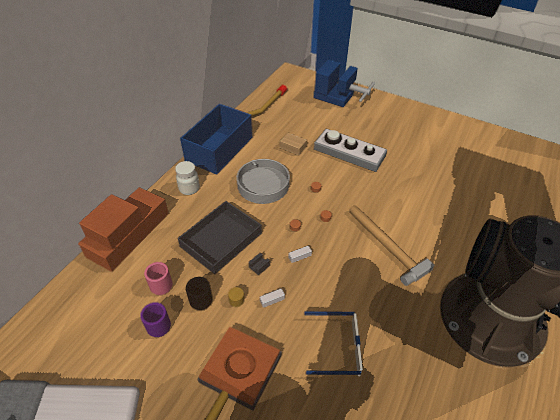

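The top view shows slug-like things at (280,223), (346,215) and (310,246), and bar-like things at (187,247) and (247,246). Crucible shapes are black (151,187), purple (110,169) and pink (147,143), plus the brass weight at (170,217). By the description I choose the black one. Keys run large (431,198), medium (431,224), small (432,250). Next come close crops.

```bash
cat > h.py <<'E'
import numpy as np, cv2
from scipy.optimize import least_squares
def cam(n,tag=None):
    if tag is None:
        from plant import vision; return vision.capture(n)
    return dict(np.load(f"{n}{tag}.npz"))
def ray(c,px):
    """pixel -> slopes (right,down)"""
    K=c["camera_matrix"]; D=np.array([float(c["k1"]),0,0,0,0])
    return cv2.undistortPoints(np.array(px,float).reshape(-1,1,2),K,D).reshape(-1,2)
def unz(c,px,z):
    """pixel(s) -> world on plane height z"""
    E=c["extrinsics"]; s=ray(c,px); R=E[:3,:3]; o=-R.T@E[:3,3]
    d=np.c_[s[:,0],-s[:,1],-np.ones(len(s))]@R
    return o+d*((z-o[2])/d[:,2])[:,None]
def undepth(c,px):
    E=c["extrinsics"]; s=ray(c,px); R=E[:3,:3]
    p=np.array(px).reshape(-1,2); d=c["depth"][np.round(p[:,1]).astype(int),np.round(p[:,0]).astype(int)]
    return (np.c_[s[:,0]*d,-s[:,1]*d,-d]-E[:3,3])@R
def tri(cs,pxs):
    A=[];b=[]
    for c,p in zip(cs,pxs):
        E=c["extrinsics"];R=E[:3,:3];o=-R.T@E[:3,3];s=ray(c,p)[0]
        d=np.array([s[0],-s[1],-1])@R; d/=np.linalg.norm(d); M=np.eye(3)-np.outer(d,d)
        A.append(M);b.append(M@o)
    return np.linalg.lstsq(np.vstack(A),np.hstack(b),rcond=None)[0]
def cloud(c):
    h,w=c["depth"].shape; u,v=np.meshgrid(np.arange(w),np.arange(h))
    return undepth(c,np.c_[u.ravel(),v.ravel()]).reshape(h,w,3)
E
python3 - <<'E'
import cv2
t=cv2.imread("pics/top0.png");s=cv2.imread("pics/side0.png")
r=lambda a,f:cv2.resize(a,None,fx=f,fy=f,interpolation=cv2.INTER_CUBIC)
cv2.imwrite("pics/c1.png",r(t[125:295,80:360],2.8))
cv2.imwrite("pics/c2.png",r(s[150:400,140:390],2.4))
cv2.imwrite("pics/c3.png",cv2.hconcat([r(t[175:275,400:460],4),r(s[120:180,305:395],400/60)[:,:550]]))
E
```

```text
(no output)
```

View pics/c1.png

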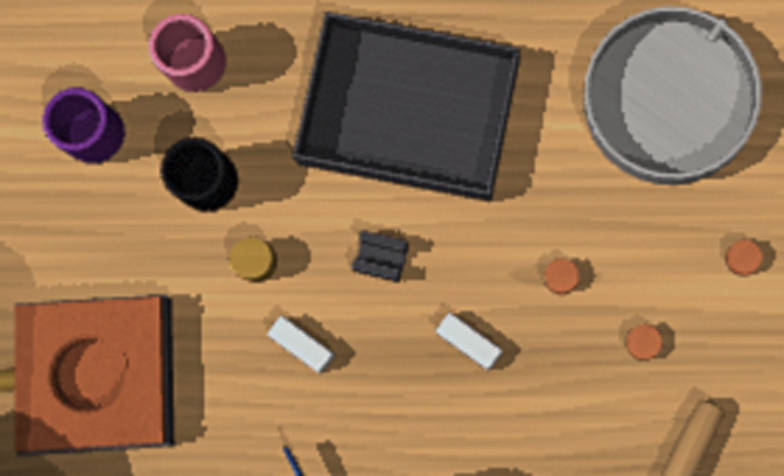

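View pics/c2.png

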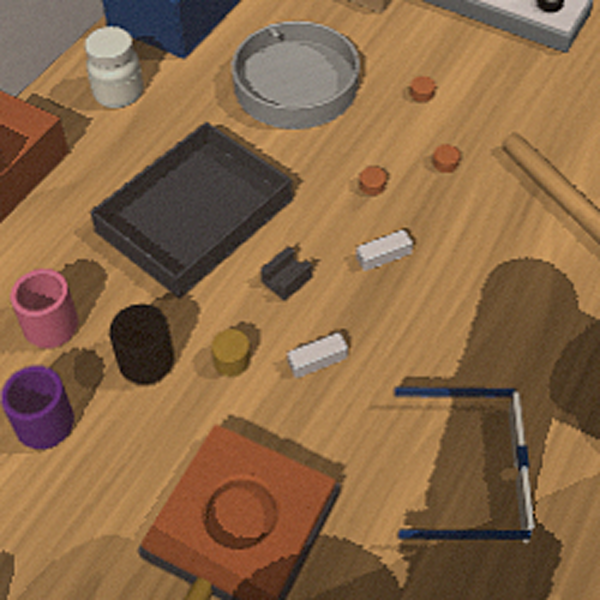

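View pics/c3.png

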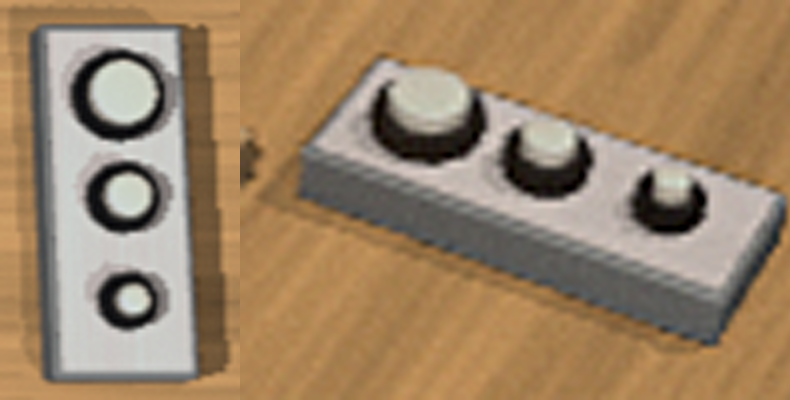

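c1 and c2 show three copper discs (c1 563,275; 744,257; 645,342) and two bars (301,343; 469,341). The black crucible is at (200,172), with the hearth seat at about (91,373). c3 shows keys at (128,90) large, (129,195) medium and (132,298) small. I'll locate all of them from both views.

```bash
cat > loc.py <<'E'
from h import *
import sys
tag=sys.argv[1] if len(sys.argv)>1 else "0"
T=cam("top",tag);S=cam("side",tag)
def blob(c,lo,hi):
    f=cv2.cvtColor(c["frame"],cv2.COLOR_BGR2HSV); m=cv2.inRange(f,lo,hi)
    n,l,st,ce=cv2.connectedComponentsWithStats(m)
    return [(ce[i],st[i,4],l==i) for i in range(1,n) if 40<st[i,4]<900]
def objs(lo,hi,name):
    for n,c in(("top",T),("side",S)):
        P=cloud(c)
        for ce,a,m in blob(c,lo,hi):
            q=P[m]; zt=np.percentile(q[:,2],85); t=q[abs(q[:,2]-zt)<.004]
            if zt>.06 or not .25<t[:,0].mean()<.9: continue
            (cx,cy),(w,h),ang=cv2.minAreaRect((t[:,:2]*1000).astype(np.float32))
            if w<h: ang+=90
            print(name,n,ce.round(1),a,"mean",t.mean(0).round(4),"rect",round(cx,1),round(cy,1),round(w,1),round(h,1),"ang",round(ang,1))
objs((5,120,90),(13,190,255),"slug")
objs((0,0,190),(180,30,255),"white")
if __name__=="__main__":
  np.set_printoptions(suppress=True)
  for n,c in(("top",T),("side",S)):
    P=cloud(c); print(n,"table z",np.median(P[300:330,200:260,2]) )
E
python3 loc.py
python3 - <<'E'
from h import *
np.set_printoptions(suppress=True,precision=4)
T=cam("top","0");S=cam("side","0")
def p1(x,y):return ((x+.5)/2.8-.5+80,(y+.5)/2.8-.5+125)
def p2(x,y):return ((x+.5)/2.4-.5+140,(y+.5)/2.4-.5+150)
def p3t(x,y):return ((x+.5)/4-.5+400,(y+.5)/4-.5+175)
f=400/60
def p3s(x,y):return ((x-240+.5)/f-.5+305,(y+.5)/f-.5+120)
print("cruc rim",tri([T,S],[p1(194,165),p2(141,323)]))
print("slugs",[tri([T,S],[p1(*a),p2(*b)]) for a,b in(((561,276),(372,174)),((743,258),(423,83)),((644,343),(446,152)))])
print("keys L,M,S",[tri([T,S],[p3t(*a),p3s(*b)]) for a,b in(((123,90),(430,92)),((127,194),(548,138)),((132,298),(670,182)))])
for nm,c,p in(("T",T,p1),("S",S,p2)):
    P=cloud(c)
    def fit(mask,fixr=None):
        q=P[mask][:,:2]; A=np.c_[2*q,np.ones(len(q))]; s=np.linalg.lstsq(A,(q**2).sum(1),rcond=None)[0]
        return s[:2],np.sqrt(s[2]+s[:2]@s[:2]),len(q)
    X,Y,Z=P[...,0],P[...,1],P[...,2]
    near=lambda x,y,d:(abs(X-x)<d)&(abs(Y-y)<d)
    x,y,_=unz(c,p(194,165) if nm=="T" else p(141,323),.064)[0]
    m=near(x,y,.034)&(Z>.056)&(Z<.072); print(nm,"crucible rim",x,y,fit(m),np.median(Z[m]))
    q=unz(c,p(91,373) if nm=="T" else p(241,512),.03)[0]
    m=near(*q[:2],.085)&(Z>.024)&(Z<.036); (cx,cy),wh,a=cv2.minAreaRect((P[m][:,:2]*1000).astype(np.float32)); print(nm,"hearth",q,(cx,cy),wh,a,np.median(Z[m]))
    q=unz(c,p(673,95) if nm=="T" else p(296,65),.035)[0]; m=near(*q[:2],.09)&(Z>.031)&(Z<.04);print(nm,"pan",q,fit(m),np.median(Z[m]))
    q=unz(c,p(407,105) if nm=="T" else p(194,200),.035)[0]; m=near(*q[:2],.11)&(Z>.03)&(Z<.04); (cx,cy),wh,a=cv2.minAreaRect((P[m][:,:2]*1000).astype(np.float32)); print(nm,"tray",q,(cx,cy),wh,a,np.median(Z[m]))
E
```

```text
slug top [402.1  72.2] 167 mean [ 0.8761 -0.31    0.0478] rect 876.3 -309.9 37.9 22.4 ang 89.8
slug top [345.4 216.5] 133 mean [ 0.5288 -0.1694  0.0174] rect 528.5 -168.7 28.1 26.4 ang 88.3
slug top [280.3 223.1] 129 mean [ 0.5128 -0.0153  0.0181] rect 513.8 -14.9 25.5 27.9 ang 153.3
slug top [309.8 246.9] 134 mean [ 0.458  -0.0832  0.0174] rect 458.0 -83.4 26.0 25.9 ang 89.7
slug side [315.6 186.5] 91 mean [ 0.5289 -0.1699  0.0172] rect 529.1 -169.6 25.7 29.4 ang 116.1
slug side [325.4 215.4] 109 mean [ 0.4586 -0.0834  0.0176] rect 457.8 -84.8 29.3 26.4 ang 84.4
slug side [294.8 224.8] 110 mean [ 0.5144 -0.0149  0.0171] rect 514.4 -15.6 28.4 26.3 ang 76.5
white top [430.4 197.4] 174 mean [ 0.566  -0.3615  0.0551] rect 565.4 -361.7 32.4 32.8 ang 152.5
white top [431.6 223.3] 81 mean [ 0.5071 -0.3611  0.0543] rect 505.9 -360.9 20.1 21.0 ang 175.1
white top [246.6 246.2] 177 mean [0.4593 0.0635 0.0216] rect 459.2 63.6 53.1 18.0 ang 53.7
white top [186.3 247.4] 178 mean [0.4574 0.2045 0.0221] rect 457.2 204.2 52.4 18.3 ang 54.0
white side [353.2 147. ] 445 mean [ 0.5541 -0.3634  0.053 ]
[... 967 characters left out ...]
 tray [0.6574 0.1144 0.035 ] (660.2969360351562, 115.31190490722656) (170.15518188476562, 131.49851989746094) 78.63731384277344 0.03469129496000377
S crucible rim 0.5994011855773892 0.2798878116820084 (array([0.5966, 0.2867]), np.float64(0.023938456755703497), 242) 0.06330486917810463
S hearth [0.4326 0.3746 0.03  ] (432.6576843261719, 385.5011901855469) (122.77777862548828, 146.65029907226562) 2.2398602962493896 0.031020403152976102
S pan [ 0.666  -0.1102  0.035 ] (array([ 0.6677, -0.1106]), np.float64(0.07168440899165876), 273) 0.035212483931379664
S tray [0.6549 0.1176 0.035 ] (658.5946044921875, 112.5478515625) (174.8850860595703, 132.33148193359375) 78.81562805175781 0.03476027680839236
```

```bash
cat > go.py <<'E'
import sys,numpy as np
from scipy.spatial.transform import Rotation as Ro
from plant import r
# go.py x y z yaw : delta from measured pose in row units (tool axes; turn last)
s=r.get_state(); R=Ro.from_euler("xyz",s["eef_rot"],degrees=True)
x,y,z,yaw=map(float,sys.argv[1:5])
d=R.inv().apply(np.array([x,y,z])-s["tcp_pos"])/.02
w=(R.inv()*Ro.from_euler("xyz",[180,0,yaw],degrees=True)).as_rotvec(degrees=True)/4
print("t",s["time_s"],"tcp",s["tcp_pos"].round(4),"rot",s["eef_rot"].round(1),"w",round(s["gripper_width"],4),"gf",round(s["gripper_force"],1),"F",s["contact_force"].round(1))
print("sum shift",d.round(2),"sum turn",w.round(2))
E
python3 - <<'E'
from h import *
np.set_printoptions(suppress=True,precision=4)
for nm in("top","side"):
    c=cam(nm,"0");P=cloud(c);X,Y,Z=P[...,0],P[...,1],P[...,2]
    m=((abs(X-.433)<.045)&(abs(Y-.374)<.045)&(Z<.026)&(Z>.004)).astype(np.uint8)
    m=cv2.morphologyEx(m,cv2.MORPH_CLOSE,np.ones((3,3)))
    k=max(cv2.findContours(m,cv2.RETR_EXTERNAL,cv2.CHAIN_APPROX_NONE)[0],key=cv2.contourArea).reshape(-1,2)
    q=unz(c,k,.03)[:,:2]; s=np.linalg.lstsq(np.c_[2*q,np.ones(len(q))],(q**2).sum(1),rcond=None)[0]
    print(nm,"seat",s[:2],np.sqrt(s[2]+s[:2]@s[:2]),len(k),"floor z",np.median(Z[(abs(X-s[0])<.01)&(abs(Y-s[1])<.01)]))
    # slab edges: -x/+x rows near seat y, -y edge
    mt=(Z>.026)&(Z<.034)&(abs(X-.433)<.075)&(abs(Y-.374)<.09)
    print("slab x range near y=.36-.39",np.percentile(X[mt&(abs(Y-.374)<.02)],[1,99]),"y range x<.40",np.percentile(Y[mt&(X<.41)],[1,99]),"x>.46",np.percentile(Y[mt&(X>.46)],[1,99]))
    for n,x,y,h in(("purple",.63,.38,.064),("pink",.69,.295,.064),("weight",.53,.24,.03),("vblock",.53,.13,.024)):
        g=(abs(X-x)<.05)&(abs(Y-y)<.05)&(abs(Z-h)<.008); print(n,np.median(P[g],0),P[g].min(0),P[g].max(0))
E
python3 go.py 0.597 0.2866 0.16 0
```

```text
top seat [0.4327 0.3776] 0.03036059174951072 95 floor z 0.012224950691441496
slab x range near y=.36-.39 [0.374  0.4936] y range x<.40 [0.315  0.4313] x>.46 [0.3191 0.4383]
purple [0.6408 0.3853 0.0634] [0.6141 0.3585 0.0562] [0.6673 0.4123 0.0695]
pink [0.7026 0.2975 0.0634] [0.6759 0.2742 0.0561] [0.7291 0.3273 0.0709]
weight [0.5301 0.2458 0.0301] [0.5115 0.2269 0.0221] [0.5798 0.2891 0.0372]
vblock [0.5314 0.1381 0.024 ] [0.4812 0.0818 0.0161] [0.5522 0.1619 0.0305]
side seat [0.4326 0.3749] 0.028315327144612334 81 floor z 0.013123439462997918
slab x range near y=.36-.39 [0.3728 0.4936] y range x<.40 [0.3125 0.4317] x>.46 [0.3179 0.4362]
purple [0.6396 0.3873 0.0642] [0.614  0.3593 0.0563] [0.6671 0.4122 0.0692]
pink [0.7015 0.3023 0.0633] [0.6741 0.2718 0.0561] [0.7285 0.3271 0.0684]
weight [0.5282 0.2464 0.0305] [0.5099 0.2259 0.022 ] [0.5745 0.2888 0.038 ]
vblock [0.5349 0.138  0.0238] [0.5114 0.1158 0.016 ] [0.55   0.1591 0.0282]
t 0.1 tcp [0.1909 0.647  0.2477] rot [179.9  -0.  -16.4] w 0.0874 gf 0.0 F [ 0.5 -1.  -0.2]
sum shift [24.58 11.53  4.41] sum turn [ 0.02  0.   -4.11]
```

```bash
python3 -m pendant '[[[0,0,0.4,0,0,-1,1],[0,0,0.4,0,0,-1,1],[0,0,0.4,0,0,-1,1],[0,0,0.4,0,0,-1,1],[0,0,0.4,0,0,-1,1],[0,0,0.4,0,0,-1,1],[0,0,0.4,0,0,-1,1],[0,0,0.4,0,0,-1,1]]]' 30
python3 -m pendant '[[[0,0,0,0,0,-1,1],[0,0,0,0,0,-1,1],[0,0,0,0,0,-1,1],[0,0,0,0,0,-1,1],[0,0,0,0,0,-1,1],[0,0,0,0,0,-0.4,1],[0,0,0,0,0,0,1],[0,0,0,0,0,0,1]]]'
python3 go.py 0.597 0.2866 0.15 37
```

```text
time_s: 0.9
tcp_pos: [0.1909, 0.6471, 0.1837]
eef_rot: [180.0, 0.0, 15.7]
contact_force: [-0.2, -0.4, 0.1]
gripper_width: 0.0876
gripper_force: 0.0
time_s: 1.7
tcp_pos: [0.1813, 0.6377, 0.1824]
eef_rot: [179.6, 1.3, 36.9]
contact_force: [-50.9, -33.7, 27.2]
gripper_width: 0.0876
gripper_force: 28.1
t 1.7 tcp [0.1813 0.6377 0.1824] rot [179.6   1.3  36.9] w 0.0876 gf 28.1 F [-50.9 -33.7  27.2]
sum shift [ 6.12 26.51  1.66] sum turn [ 0.1   0.32 -0.02]
```

```bash
python3 -m pendant '[[[-0.6,0,-0.3,0,0,0,1],[0,0,-1,0,0,0,1],[0,0,-1,0,0,0,1],[0,0,-1,0,0,0,1],[0,0,-1,0,0,0,1],[0,0,0,0,0,0,1],[0,0,0,0,0,0,1],[0,0,0,0,0,0,1]]]'
python3 go.py 0.597 0.2866 0.25 37
python3 - <<'E'
from h import *
import cv2
a=cam("top");np.savez("top1.npz",**a); b=cam("side"); np.savez("side1.npz",**b)
cv2.imwrite("pics/b.png",cv2.hconcat([cv2.resize(a["frame"],(400,300)),cv2.resize(b["frame"],(400,300))]))
P=cloud(dict(np.load("top0.npz")));m=(P[...,1]>.5)&(P[...,0]<.5)&(P[...,2]>.02)
q=P[m];print(q.min(0),q.max(0),np.percentile(q,[5,50,95],axis=0))
E
```

```text
time_s: 2.5
tcp_pos: [0.1812, 0.6396, 0.2694]
eef_rot: [179.9, 0.1, 37.2]
contact_force: [0.0, 1.0, 0.0]
gripper_width: 0.0878
gripper_force: 0.0
t 2.5 tcp [0.1812 0.6396 0.2694] rot [1.799e+02 1.000e-01 3.720e+01] w 0.0878 gf 0.0 F [0. 1. 0.]
sum shift [ 5.91 26.62  0.99] sum turn [0.02 0.02 0.04]
[0.20121161 0.50004871 0.02009121] [0.43724417 0.60250496 0.20557992] [[0.22199662 0.5073015  0.07386035]
 [0.3058833  0.53187538 0.08837658]
 [0.39129206 0.57983802 0.19776206]]
```

View pics/b.png

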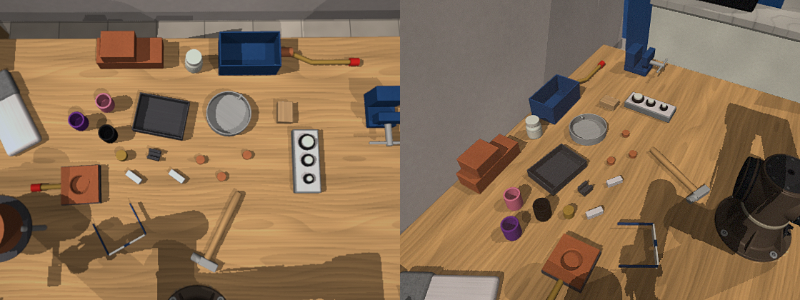

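The scene is intact and the tool is free. The contact was with the tall pot at the left, about 0.2 m high, so I'll pass above it.

```bash
for i in 1; do python3 -m pendant '[[[0.22,1,0,0,0,0,1],[0.22,1,0,0,0,0,1],[0.22,1,0,0,0,0,1],[0.22,1,0,0,0,0,1],[0.22,1,0,0,0,0,1],[0.22,1,0,0,0,0,1],[0.22,1,0,0,0,0,1],[0.22,1,0,0,0,0,1]]]'
python3 -m pendant '[[[0.22,1,0,0,0,0,1],[0.22,1,0,0,0,0,1],[0.22,1,0,0,0,0,1],[0.22,1,0,0,0,0,1],[0.22,1,0,0,0,0,1],[0.22,1,0,0,0,0,1],[0.22,1,0,0,0,0,1],[0.22,1,0,0,0,0,1]]]'
python3 -m pendant '[[[0.22,1,0.5,0,0,0,1],[0.22,1,0.5,0,0,0,1],[0.22,1,0.5,0,0,0,1],[0.22,1,0.5,0,0,0,1],[0.22,1,0.5,0,0,0,1],[0.22,1,0.5,0,0,0,1],[0.22,1,0.5,0,0,0,1],[0.22,1,0.5,0,0,0,1]]]'; done
python3 go.py 0.597 0.2866 0.052 37
```

```text
time_s: 3.4
tcp_pos: [0.3075, 0.5327, 0.2707]
eef_rot: [-180.0, -0.0, 37.2]
contact_force: [-0.8, -0.8, -0.1]
gripper_width: 0.0879
gripper_force: 0.0
time_s: 4.2
tcp_pos: [0.432, 0.4263, 0.2707]
eef_rot: [-180.0, -0.0, 37.2]
contact_force: [1.1, 0.6, -0.3]
gripper_width: 0.0875
gripper_force: 0.0
time_s: 5.0
tcp_pos: [0.5565, 0.3199, 0.1902]
eef_rot: [-180.0, -0.0, 37.2]
contact_force: [0.0, 0.2, -1.3]
gripper_width: 0.0877
gripper_force: 0.0
t 5.0 tcp [0.5565 0.3199 0.1902] rot [-180.    -0.    37.2] w 0.0877 gf 0.0 F [ 0.   0.2 -1.3]
sum shift [0.61 2.55 6.91] sum turn [-0.   -0.    0.04]
```

```bash
python3 -m pendant '[[[0.2,0.85,0,0,0,0,1],[0.2,0.85,0,0,0,0,1],[0.21,0.85,0,0,0,0,1],[0,0,1,0,0,0,1],[0,0,1,0,0,0,1],[0,0,1,0,0,0,1],[0,0,1,0,0,0,1],[0,0,1,0,0,0,1]]]' 30
python3 -m pendant '[[[0,0,1,0,0,0,1],[0,0,0.9,0,0,0,1],[0,0,0,0,0,0,1],[0,0,0,0,0,0,-1],[0,0,0,0,0,0,-1],[0,0,0,0,0,0,-1],[0,0,0,0,0,0,-1],[0,0,0,0,0,0,-1]]]'
python3 -m pendant '[[[0,0,0,0,0,0,-1],[0,0,-0.5,0,0,0,-1],[0,0,-0.5,0,0,0,-1],[0,0,-1,0,0,0,-1],[0,0,-1,0,0,0,-1],[0,0,-1,0,0,0,-1],[0,0,0,0,0,0,-1],[0,0,0,0,0,0,-1]]]'
python3 go.py 0.433 0.376 0.12 37
```

```text
time_s: 5.8
tcp_pos: [0.5969, 0.2881, 0.0906]
eef_rot: [-180.0, -0.1, 37.2]
contact_force: [0.8, 0.0, -0.6]
gripper_width: 0.0877
gripper_force: 0.0
time_s: 6.6
tcp_pos: [0.5965, 0.2883, 0.0534]
eef_rot: [180.0, -0.1, 37.2]
contact_force: [0.5, -0.1, 4.0]
gripper_width: 0.054
gripper_force: 30.0
time_s: 7.4
tcp_pos: [0.596, 0.2884, 0.1332]
eef_rot: [-180.0, -0.1, 37.2]
contact_force: [0.5, 1.0, -2.4]
gripper_width: 0.0544
gripper_force: 30.0
t 7.4 tcp [0.596  0.2884 0.1332] rot [-1.80e+02 -1.00e-01  3.72e+01] w 0.0544 gf 30.0 F [ 0.5  1.  -2.4]
sum shift [-3.85 -8.41  0.66] sum turn [-0.01 -0.02  0.04]
```

```bash
python3 -m pendant '[[[-0.43,-0.93,0,0,0,0,-1],[-0.43,-0.93,0,0,0,0,-1],[-0.43,-0.93,0,0,0,0,-1],[-0.43,-0.93,0,0,0,0,-1],[-0.43,-0.93,0,0,0,0,-1],[-0.43,-0.93,0,0,0,0,-1],[-0.43,-0.93,0,0,0,0,-1],[-0.43,-0.93,0,0,0,0,-1]]]'
python3 -m pendant '[[[-0.4,-0.95,0,0,0,0,-1],[0,0,1,0,0,0,-1],[0,0,0.7,0,0,0,-1],[0,0,0,0,0,0,-1],[0,0,0,0,0,0,-1],[0,0,0,0,0,0,-1],[0,0,0,0,0,0,-1],[0,0,0,0,0,0,-1]]]'
python3 go.py 0.433 0.376 0.066 37
python3 - <<'E'
from h import *
cs=[cam(n) for n in("top","side")]
for c,n in zip(cs,("top","side")): np.savez(n+"2.npz",**c)
cv2.imwrite("pics/s2.png",cv2.hconcat([cv2.resize(cs[0]["frame"][210:310,60:160],(400,400)),cv2.resize(cs[1]["frame"][290:420,175:305],(400,400))]))
E
```

```text
time_s: 8.2
tcp_pos: [0.45, 0.365, 0.1314]
eef_rot: [180.0, 0.1, 37.2]
contact_force: [0.3, -0.2, -2.1]
gripper_width: 0.0542
gripper_force: 30.0
time_s: 9.0
tcp_pos: [0.4337, 0.3756, 0.0991]
eef_rot: [-180.0, -0.0, 37.2]
contact_force: [0.1, -0.6, -1.2]
gripper_width: 0.0543
gripper_force: 30.0
t 9.0 tcp [0.4337 0.3756 0.0991] rot [-180.    -0.    37.2] w 0.0543 gf 30.0 F [ 0.1 -0.6 -1.2]
sum shift [-0.02 -0.04  1.65] sum turn [-0.   -0.01  0.04]
```

View pics/s2.png

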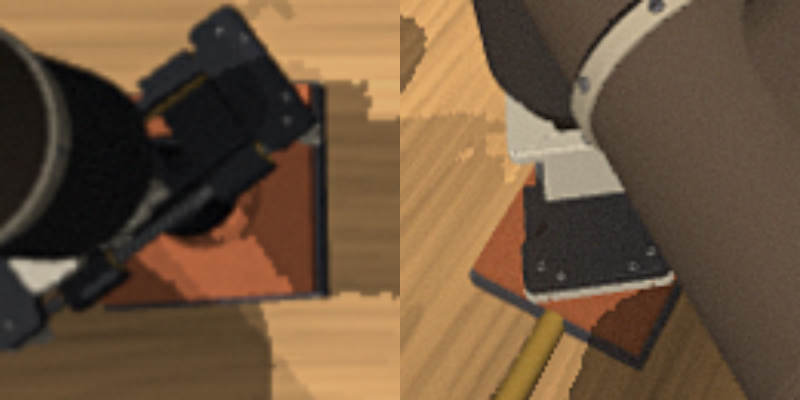

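The crop shows the gripper over the slab with the crucible mostly hidden. I'll lower it and judge by force and height.

```bash
python3 -m pendant '[[[0,-0.04,0.3,0,0,0,-1],[0,0,0.3,0,0,0,-1],[0,0,0.3,0,0,0,-1],[0,0,0.3,0,0,0,-1],[0,0,0.3,0,0,0,-1],[0,0,0.15,0,0,0,-1],[0,0,0,0,0,0,-1],[0,0,0,0,0,0,-1]]]'
python3 go.py 0.433 0.376 0.065 37
```

```text
time_s: 9.9
tcp_pos: [0.433, 0.3762, 0.0655]
eef_rot: [-180.0, -0.0, 37.2]
contact_force: [-1.3, -0.1, 0.1]
gripper_width: 0.0539
gripper_force: 30.0
t 9.9 tcp [0.433  0.3762 0.0655] rot [-180.    -0.    37.2] w 0.0539 gf 30.0 F [-1.3 -0.1  0.1]
sum shift [-0.01  0.01  0.02] sum turn [-0.   -0.    0.04]
```

```bash
python3 -m pendant '[[[0,0,0,0,0,0,1],[0,0,0,0,0,0,1],[0,0,0,0,0,0,1],[0,0,0,0,0,0,1],[0,0,0,0,0,0,1],[0,0,-0.5,0,0,0,1],[0,0,-1,0,0,0,1],[0,0,-1,0,0,0,1]]]'
python3 -m pendant '[[[0,0,-1,0,0,-1,1],[0,0,-1,0,0,-1,1],[0,0,0,0,0,-1,1],[0,0,0,0,0,-1,1],[0,0,0,0,0,-0.2,1],[0,0,0,0,0,0,1],[0,0,0,0,0,0,1],[0,0,0,0,0,0,1]]]'
python3 go.py 0.4575 0.204 0.028 54
```

```text
time_s: 10.7
tcp_pos: [0.433, 0.376, 0.1166]
eef_rot: [180.0, 0.0, 37.2]
contact_force: [0.6, -0.1, 0.1]
gripper_width: 0.0876
gripper_force: 0.0
time_s: 11.5
tcp_pos: [0.433, 0.3761, 0.1555]
eef_rot: [180.0, 0.0, 53.9]
contact_force: [-0.3, 0.6, -0.2]
gripper_width: 0.0875
gripper_force: 0.0
t 11.5 tcp [0.433  0.3761 0.1555] rot [180.    0.   53.9] w 0.0875 gf 0.0 F [-0.3  0.6 -0.2]
sum shift [-6.23  6.06  6.38] sum turn [ 0.    0.   -0.02]
```

```bash
python3 -m pendant '[[[-0.89,0.865,0,0,0,0,0],[-0.89,0.865,0,0,0,0,0],[-0.89,0.865,0,0,0,0,0],[-0.89,0.865,0,0,0,0,0],[-0.89,0.865,0,0,0,0,0],[-0.89,0.865,0,0,0,0,0],[-0.89,0.865,0,0,0,0,0],[0,0,0,0,0,0,0]]]'
python3 - <<'E'
from h import *
for n in("top","side"): np.savez(n+"3.npz",**cam(n))
E
python3 loc.py 3; python3 go.py 0.4575 0.204 0.028 54
python3 - <<'E'
from h import *
for n in("top","side"):
    c=cam(n,"3");P=cloud(c);m=(abs(P[...,0]-.433)<.04)&(abs(P[...,1]-.376)<.04)&(P[...,2]>.06)&(P[...,2]<.09);q=P[m]
    if len(q)<20: print(n,len(q));continue
    s=np.linalg.lstsq(np.c_[2*q[:,:2],np.ones(len(q))],(q[:,:2]**2).sum(1),rcond=None)[0];print(n,len(q),s[:2],np.median(q[:,2]),np.sqrt(s[2]+s[:2]@s[:2]))
E
```

```text
time_s: 12.3
tcp_pos: [0.4572, 0.2011, 0.1554]
eef_rot: [-180.0, 0.1, 53.8]
contact_force: [-0.0, 1.1, -0.8]
gripper_width: 0.0442
gripper_force: 0.0
slug top [401.9  72.1] 202 mean [ 0.8768 -0.3102  0.0482] rect 876.0 -309.6 37.5 23.3 ang 89.6
slug top [345.5 216.4] 124 mean [ 0.5287 -0.1702  0.0172] rect 529.2 -169.7 26.3 29.0 ang 176.4
slug top [280.2 223.1] 131 mean [ 0.5137 -0.0147  0.0176] rect 512.5 -15.4 25.5 27.7 ang 152.6
slug top [309.6 246.8] 135 mean [ 0.458  -0.0834  0.0173] rect 457.8 -83.5 26.0 26.0 ang 178.7
slug top [128.5 278.9] 150 mean [0.3848 0.3325 0.033 ] rect 388.1 335.9 24.4 44.6 ang 95.3
white top [426.9 186.3] 216 mean [ 0.5968 -0.3626  0.0327] rect 593.9 -362.4 22.5 74.9 ang 90.0
white top [430.4 197.5] 190 mean [ 0.5661 -0.3618  0.0545] rect 566.5 -361.1 33.1 33.9 ang 150.5
white top [431.6 223.4] 86 mean [ 0.5065 -0.3616  0.0555] rect 506.7 -362.2 21.4 19.4 ang 14.9
white top [191.2 251. ] 88 mean [0.4489 0.1936 0.0221] rect 449.0 192.0 25.0 17.4 ang 59.0
white side [329.2 134.4] 112 mean [ 0.5667 -0.3614  0.0545] rect 567.2 -362.1 33.3 33.9 ang 122.7
white side [183.7 180. ] 65 mean [0.8348 0.0235 0.058 ] rect 838.7 24.8 44.2 15.7 ang 14.7
white side [271.7 295.7] 181 mean [0.4577 0.2035 0.0209] rect 457.1 203.3 53.0 21.2 ang 53.8
top table z 0.0007037263733788901
side table z 0.0007147414554749434
t 12.4 tcp [0.4577 0.2032 0.1557] rot [180.   -0.   53.9] w 0.0439 gf 0.0 F [-0.5  0.5  0.7]
sum shift [ 0.02 -0.03  6.39] sum turn [ 0.   -0.   -0.03]
top 0
side 398 [0.43196905 0.37628567] 0.07582525568168486 0.024093681509687635
```

The crucible is seated: rim at z 0.076, within 1 mm of centre. Bar A next.

```bash
python3 -m pendant '[[[0,0,1,0,0,0,0],[0,0,1,0,0,0,0],[0,0,1,0,0,0,0],[0,0,1,0,0,0,0],[0,0,1,0,0,0,0],[0,0,1,0,0,0,0],[0,0,0.4,0,0,0,0],[0,0,0,0,0,0,0]]]' 30
python3 -m pendant '[[[0,0,0,0,0,0,-1],[0,0,0,0,0,0,-1],[0,0,0,0,0,0,-1],[0,0,0,0,0,0,-1],[0,0,-0.5,0,0,0,-1],[0,0,-1,0,0,0,-1],[0,0,-1,0,0,0,-1],[0,0,-1,0,0,0,-1]]]'
python3 go.py 0.666 0.148 0.1 54
```

```text
time_s: 13.2
tcp_pos: [0.4571, 0.204, 0.0266]
eef_rot: [-180.0, 0.1, 54.0]
contact_force: [0.7, -0.5, 1.0]
gripper_width: 0.0438
gripper_force: 0.0
time_s: 14.0
tcp_pos: [0.4575, 0.204, 0.099]
eef_rot: [180.0, -0.0, 54.0]
contact_force: [0.8, -0.7, -0.4]
gripper_width: 0.0199
gripper_force: 30.0
t 14.0 tcp [0.4575 0.204  0.099 ] rot [180.  -0.  54.] w 0.0199 gf 30.0 F [ 0.8 -0.7 -0.4]
sum shift [ 3.87 10.08 -0.05] sum turn [ 0.   -0.   -0.01]
```

```bash
python3 -m pendant '[[[0.35,0.92,0,0,0,0,-1],[0.35,0.92,0,0,0,0,-1],[0.35,0.92,0,0,0,0,-1],[0.35,0.92,0,0,0,0,-1],[0.35,0.92,0,0,0,0,-1],[0.35,0.92,0,0,0,0,-1],[0.35,0.92,0,0,0,0,-1],[0.35,0.92,0,0,0,0,-1]]]'
python3 -m pendant '[[[0.35,0.91,0,0,0,0,-1],[0.35,0.91,0,0,0,0,-1],[0.35,0.91,0,0,0,0,-1],[0,0,0,0,0,0,-1],[0,0,1,0,0,0,-1],[0,0,1,0,0,0,-1],[0,0,1,0,0,0,-1],[0,0,0.2,0,0,0,-1]]]'
python3 go.py 0.666 0.148 0.036 54
```

```text
time_s: 14.8
tcp_pos: [0.6103, 0.1625, 0.0984]
eef_rot: [180.0, -0.0, 54.0]
contact_force: [0.2, 1.7, -0.8]
gripper_width: 0.0196
gripper_force: 30.0
time_s: 15.6
tcp_pos: [0.6642, 0.1471, 0.0323]
eef_rot: [-179.9, 0.2, 54.0]
contact_force: [-7.7, -0.3, 12.6]
gripper_width: 0.0195
gripper_force: 30.0
t 15.6 tcp [0.6642 0.1471 0.0323] rot [-179.9    0.2   54. ] w 0.0195 gf 30.0 F [-7.7 -0.3 12.6]
sum shift [ 0.09  0.05 -0.18] sum turn [-0.03  0.05 -0.01]
```

```bash
python3 -m pendant '[[[0,0,0,0,0,0,-0.2],[0,0,0,0,0,0,-0.2],[0,0,0,0,0,0,-0.2],[0,0,-0.5,0,0,0,-0.1],[0,0,-1,0,0,0,0],[0,0,-1,0,0,0,0],[0,0,-1,0,0,0,0],[0,0,-1,0,0,0,0]]]'
python3 go.py 0.459 0.063 0.12 54
```

```text
time_s: 16.4
tcp_pos: [0.6663, 0.1477, 0.1257]
eef_rot: [180.0, -0.1, 54.0]
contact_force: [0.1, -0.2, 0.8]
gripper_width: 0.0434
gripper_force: 0.0
t 16.4 tcp [0.6663 0.1477 0.1257] rot [ 1.8e+02 -1.0e-01  5.4e+01] w 0.0434 gf 0.0 F [ 0.1 -0.2  0.8]
sum shift [-9.52 -5.89  0.27] sum turn [ 0.01 -0.01 -0.01]
```

```bash
python3 -m pendant '[[[-0.95,-0.59,0,0,0,0,0],[-0.95,-0.59,0,0,0,0,0],[-0.95,-0.59,0,0,0,0,0],[-0.95,-0.59,0,0,0,0,0],[-0.95,-0.59,0,0,0,0,0],[-0.95,-0.59,0,0,0,0,0],[-0.95,-0.59,0,0,0,0,0],[-0.95,-0.59,0,0,0,0,0]]]'
python3 -m pendant '[[[-0.95,-0.59,0,0,0,0,0],[-0.95,-0.59,0,0,0,0,0],[0,0,0,0,0,0,0],[0,0,0,0,0,0,0],[0,0,0,0,0,0,0],[0,0,0,0,0,0,0],[0,0,0,0,0,0,0],[0,0,0,0,0,0,0]]]'
python3 - <<'E'
from h import *
for n in("top","side"): np.savez(n+"4.npz",**cam(n))
E
python3 loc.py 4|grep -v table; python3 go.py 0.459 0.063 0.028 54
```

```text
time_s: 17.2
tcp_pos: [0.4998, 0.0801, 0.1247]
eef_rot: [180.0, -0.1, 54.0]
contact_force: [0.0, 0.3, 0.2]
gripper_width: 0.0439
gripper_force: 0.0
time_s: 18.0
tcp_pos: [0.4591, 0.0635, 0.1233]
eef_rot: [-180.0, 0.0, 54.0]
contact_force: [0.5, -1.1, -0.5]
gripper_width: 0.0438
gripper_force: 0.0
slug top [401.9  72.3] 204 mean [ 0.8772 -0.3095  0.0482] rect 876.9 -309.8 37.5 22.4 ang 87.3
slug top [201.2  90.6] 41 mean [0.8334 0.1759 0.0439] rect 833.4 176.3 50.4 2.6 ang 89.7
slug top [345.5 216.4] 126 mean [ 0.5287 -0.1693  0.0181] rect 528.2 -169.8 26.1 26.6 ang 178.9
slug top [280.8 224.1] 105 mean [ 0.5114 -0.0167  0.0174] rect 510.7 -16.3 20.3 27.8 ang 112.8
slug top [309.5 246.8] 133 mean [ 0.4575 -0.0832  0.0174] rect 457.8 -83.3 26.1 26.2 ang 179.6
white top [329.2 149.5] 531 mean [ 0.6938 -0.1373  0.0059] rect 696.7 -133.8 100.3 64.4 ang 50.2
white top [318.9 164.1] 157 mean [ 0.6578 -0.1111  0.0058] rect 660.0 -106.9 94.9 17.4 ang 52.2
white top [211.6 161.2] 171 mean [0.6615 0.1469 0.0259] rect 662.4 147.3 52.7 18.8 ang 54.6
white top [312.1 173.4] 140 mean [ 0.6352 -0.094   0.0052] rect 639.0 -90.6 68.8 21.7 ang 44.1
white top [424.9 185.9] 195 mean [ 0.5978 -0.3573  0.0325] rect 593.8 -362.5 74.5 22.6 ang 89.7
white top [433.3 248. ] 710 mean [ 0.4511 -0.3691  0.0325] rect 451.4 -362.1 87.9 76.3 ang 0.0
white side [209.5 242.1] 54 mean [0.6675 0.1483 0.025 ] rect 662.7 145.7 53.6 18.5 ang 57.6
white side [299.5 251.9] 135 mean [0.459  0.0625 0.0214] rect 459.3 62.9 52.7 20.5 ang 55.3
t 18.1 tcp [0.459  0.0634 0.1234] rot [-180.    0.   54.] w 0.0434 gf 0.0 F [ 0.6 -0.6 -0.4]
sum shift [-0.02  0.01  4.77] sum turn [-0.    0.01 -0.01]
```

Bar A lies in the tray and bar B is still in place. Picking bar B.

```bash
python3 -m pendant '[[[0,0,1,0,0,0,0],[0,0,1,0,0,0,0],[0,0,1,0,0,0,0],[0,0,1,0,0,0,0],[0,0,0.77,0,0,0,0],[0,0,0,0,0,0,0],[0,0,0,0,0,0,-1],[0,0,0,0,0,0,-1]]]' 30
python3 -m pendant '[[[0,0,0,0,0,0,-1],[0,0,0,0,0,0,-1],[0,0,-0.5,0,0,0,-1],[0,0,-1,0,0,0,-1],[0,0,-1,0,0,0,-1],[0,0,-1,0,0,0,-1],[0,0,0,0,0,0,-1],[0,0,0,0,0,0,-1]]]'
python3 go.py 0.652 0.08 0.1 54
```

```text
time_s: 18.9
tcp_pos: [0.4595, 0.0638, 0.0289]
eef_rot: [180.0, -0.1, 54.0]
contact_force: [0.2, -0.2, 0.0]
gripper_width: 0.033
gripper_force: 0.0
time_s: 19.7
tcp_pos: [0.4591, 0.0636, 0.099]
eef_rot: [180.0, -0.1, 54.0]
contact_force: [-0.2, -0.1, -0.8]
gripper_width: 0.02
gripper_force: 30.0
t 19.7 tcp [0.4591 0.0636 0.099 ] rot [ 1.8e+02 -1.0e-01  5.4e+01] w 0.02 gf 30.0 F [-0.2 -0.1 -0.8]
sum shift [ 6.34  7.32 -0.03] sum turn [ 0.01 -0.03 -0.01]
```

```bash
python3 -m pendant '[[[0.79,0.915,0,0,0,0,-1],[0.79,0.915,0,0,0,0,-1],[0.79,0.915,0,0,0,0,-1],[0.79,0.915,0,0,0,0,-1],[0.79,0.915,0,0,0,0,-1],[0.79,0.915,0,0,0,0,-1],[0.79,0.915,0,0,0,0,-1],[0.79,0.915,0,0,0,0,-1]]]'
python3 -m pendant '[[[0,0,0,0,0,0,-1],[0,0,0,0,0,0,-1],[0,0,1,0,0,0,-1],[0,0,1,0,0,0,-1],[0,0,1,0,0,0,-1],[0,0,0,0,0,0,-1],[0,0,0,0,0,0,-1],[0,0,0,0,0,0,-1]]]'
python3 -m pendant '[[[0,0,0,0,0,0,-0.2],[0,0,0,0,0,0,-0.2],[0,0,0,0,0,0,-0.2],[0,0,-0.5,0,0,0,-0.1],[0,0,-1,0,0,0,0],[0,0,-1,0,0,0,0],[0,0,-1,0,0,0,0],[0,0,0,0,0,0,0]]]'
python3 go.py 0.514 -0.0152 0.11 54
```

```text
time_s: 20.5
tcp_pos: [0.6519, 0.0793, 0.0968]
eef_rot: [-179.9, 0.1, 54.0]
contact_force: [-0.5, 0.6, -0.9]
gripper_width: 0.0193
gripper_force: 30.0
time_s: 21.3
tcp_pos: [0.6521, 0.0798, 0.0394]
eef_rot: [179.9, -0.1, 54.0]
contact_force: [0.2, -0.1, -0.3]
gripper_width: 0.0194
gripper_force: 30.0
time_s: 22.1
tcp_pos: [0.6537, 0.0801, 0.1124]
eef_rot: [179.8, -0.3, 54.0]
contact_force: [0.6, 0.5, -0.1]
gripper_width: 0.0437
gripper_force: 0.0
t 22.1 tcp [0.6537 0.0801 0.1124] rot [179.8  -0.3  54. ] w 0.0437 gf 0.0 F [ 0.6  0.5 -0.1]
sum shift [-7.96 -2.85  0.07] sum turn [ 0.05 -0.07  0.  ]
```

```bash
python3 -m pendant '[[[-0.99,-0.355,0,0,0,0,0.2],[-0.99,-0.355,0,0,0,0,0.2],[-0.99,-0.355,0,0,0,0,0.2],[-0.99,-0.355,0,0,0,0,0.2],[-0.99,-0.355,0,0,0,0,0.2],[-0.99,-0.355,0,0,0,0,0.2],[-0.99,-0.355,0,0,0,0,0.2],[-0.99,-0.355,0,0,0,0,0.2]]]'
python3 -m pendant '[[[0,0,0,0,0,0,0.2],[0,0,0,0,0,0,0.2],[0,0,0,0,0,0,0.2],[0,0,0,0,0,0,0.2],[0,0,0,0,0,0,0.2],[0,0,0,0,0,0,0.2],[0,0,0,0,0,0,0.2],[0,0,0,0,0,0,0.2]]]'
python3 - <<'E'
from h import *
for n in("top","side"): np.savez(n+"5.npz",**cam(n))
E
python3 loc.py 5|grep -v table; python3 go.py 0.514 -0.0152 0.025 54
```

```text
time_s: 22.9
tcp_pos: [0.5118, -0.0156, 0.1084]
eef_rot: [180.0, -0.0, 54.0]
contact_force: [-0.7, -0.2, 0.1]
gripper_width: 0.0525
gripper_force: 0.0
time_s: 23.7
tcp_pos: [0.5126, -0.0151, 0.1081]
eef_rot: [-180.0, 0.0, 54.0]
contact_force: [0.1, -0.4, -0.2]
gripper_width: 0.0526
gripper_force: 0.0
slug top [401.8  72.6] 218 mean [ 0.8765 -0.3105  0.0479] rect 875.2 -309.8 37.3 25.8 ang 89.0
slug top [345.4 216.5] 128 mean [ 0.5288 -0.1687  0.0176] rect 528.7 -168.7 25.9 25.4 ang 36.4
slug top [309.8 246.9] 133 mean [ 0.4578 -0.0836  0.017 ] rect 457.9 -83.4 26.0 26.3 ang 178.6
slug side [325.4 215.6] 113 mean [ 0.4585 -0.0836  0.0171] rect 458.5 -83.9 27.6 28.7 ang 148.0
slug side [294.9 224.8] 110 mean [ 0.514  -0.0156  0.0168] rect 514.2 -17.2 26.2 30.0 ang 118.0
white top [211.5 161.2] 180 mean [0.663  0.1478 0.0254] rect 662.6 147.8 53.4 19.2 ang 54.3
white top [238.1 164.5] 139 mean [0.6534 0.0837 0.0257] rect 653.2 83.8 44.0 18.5 ang 54.4
white top [443.1 221.2] 78 mean [ 0.5128 -0.3941  0.0327] rect 511.9 -393.0 37.9 15.4 ang 1.1
white top [431.9 223.1] 85 mean [ 0.5066 -0.3612  0.0546] rect 506.9 -360.9 21.3 20.4 ang 75.1
white side [184.2 179.7] 45 mean [0.8367 0.023  0.0571] rect 836.6 22.0 44.3 14.6 ang 28.3
white side [211.6 242.4] 122 mean [0.6624 0.147  0.0254] rect 662.7 145.9 52.7 20.2 ang 54.8
t 23.8 tcp [ 0.5126 -0.0151  0.1081] rot [-180.    0.   54.] w 0.0526 gf 0.0 F [ 0.1 -0.1 -0.2]
sum shift [0.04 0.06 4.16] sum turn [-0.    0.   -0.01]
```

```bash
python3 -m pendant '[[[0.05,0.06,1,0,0,0,0.2],[0,0,1,0,0,0,0.2],[0,0,1,0,0,0,0.2],[0,0,1,0,0,0,0.2],[0,0,0.15,0,0,0,0.2],[0,0,0,0,0,0,0.2],[0,0,0,0,0,0,-1],[0,0,0,0,0,0,-1]]]' 30
python3 -m pendant '[[[0,0,0,0,0,0,-1],[0,0,0,0,0,0,-1],[0,0,-0.5,0,0,0,-1],[0,0,-1,0,0,0,-1],[0,0,-1,0,0,0,-1],[0,0,-1,0,0,0,-1],[0,0,-0.5,0,0,0,-1],[0,0,0,0,0,0,-1]]]'
python3 go.py 0.6675 -0.08 0.1 54
```

```text
time_s: 24.6
tcp_pos: [0.5148, -0.0148, 0.0262]
eef_rot: [179.9, -0.1, 54.0]
contact_force: [-1.3, 0.4, 0.4]
gripper_width: 0.0415
gripper_force: 0.0
time_s: 25.4
tcp_pos: [0.515, -0.0147, 0.1069]
eef_rot: [179.9, -0.2, 54.0]
contact_force: [0.1, 0.0, -1.7]
gripper_width: 0.0289
gripper_force: 30.0
t 25.4 tcp [ 0.515  -0.0147  0.1069] rot [179.9  -0.2  54. ] w 0.0289 gf 30.0 F [ 0.1  0.  -1.7]
sum shift [1.84 8.09 0.36] sum turn [ 0.03 -0.04 -0.01]
```

```bash
python3 -m pendant '[[[0.205,0.9,0,0,0,0,-1],[0.205,0.9,0,0,0,0,-1],[0.205,0.9,0,0,0,0,-1],[0.205,0.9,0,0,0,0,-1],[0.205,0.9,0,0,0,0,-1],[0.205,0.9,0,0,0,0,-1],[0.205,0.9,0,0,0,0,-1],[0.205,0.9,0,0,0,0,-1]]]'
python3 -m pendant '[[[0.2,0.89,0,0,0,0,-1],[0,0,0,0,0,0,-1],[0,0,1,0,0,0,-1],[0,0,1,0,0,0,-1],[0,0,1,0,0,0,-1],[0,0,0.3,0,0,0,-1],[0,0,0,0,0,0,-1],[0,0,0,0,0,0,-1]]]'
python3 -m pendant '[[[0,0,0,0,0,0,0],[0,0,0,0,0,0,0],[0,0,0,0,0,0,0],[0,0,-0.5,0,0,0,0],[0,0,-1,0,0,0,0],[0,0,-1,0,0,0,0.2],[0,0,-1,0,0,0,0.2],[0,0,0,0,0,0,0.2]]]'
python3 go.py 0.5288 -0.1695 0.1 54
```

```text
time_s: 26.2
tcp_pos: [0.6498, -0.0736, 0.1035]
eef_rot: [-179.9, 0.1, 54.0]
contact_force: [0.1, 0.1, -1.6]
gripper_width: 0.029
gripper_force: 30.0
time_s: 27.0
tcp_pos: [0.6669, -0.0804, 0.0396]
eef_rot: [180.0, -0.0, 54.0]
contact_force: [0.3, -0.5, -1.9]
gripper_width: 0.029
gripper_force: 30.0
time_s: 27.8
tcp_pos: [0.6687, -0.0804, 0.1136]
eef_rot: [179.7, -0.2, 54.0]
contact_force: [0.6, 1.2, 0.1]
gripper_width: 0.0523
gripper_force: 0.0
t 27.8 tcp [ 0.6687 -0.0804  0.1136] rot [179.7  -0.2  54. ] w 0.0523 gf 0.0 F [0.6 1.2 0.1]
sum shift [-7.72 -3.05  0.64] sum turn [ 0.07 -0.05  0.  ]
```

```bash
python3 -m pendant '[[[-0.96,-0.38,0,0,0,0,0.2],[-0.96,-0.38,0,0,0,0,0.2],[-0.96,-0.38,0,0,0,0,0.2],[-0.96,-0.38,0,0,0,0,0.2],[-0.96,-0.38,0,0,0,0,0.2],[-0.96,-0.38,0,0,0,0,0.2],[-0.96,-0.38,0,0,0,0,0.2],[-0.96,-0.38,0,0,0,0,0.2]]]'
python3 -m pendant '[[[0,0,0,0,0,0,0.2],[0,0,0,0,0,0,0.2],[0,0,0,0,0,0,0.2],[0,0,0,0,0,0,0.2],[0,0,0,0,0,0,0.2],[0,0,0,0,0,0,0.2],[0,0,0,0,0,0,0.2],[0,0,0,0,0,0,0.2]]]'
python3 - <<'E'
from h import *
for n in("top","side"): np.savez(n+"6.npz",**cam(n))
E
python3 loc.py 6|grep slug; python3 go.py 0.5288 -0.1695 0.025 54
```

```text
time_s: 28.6
tcp_pos: [0.5263, -0.1694, 0.1095]
eef_rot: [180.0, -0.0, 54.0]
contact_force: [-0.1, -0.2, -1.0]
gripper_width: 0.0528
gripper_force: 0.0
time_s: 29.4
tcp_pos: [0.5272, -0.1688, 0.1091]
eef_rot: [-180.0, 0.0, 54.0]
contact_force: [-0.3, 0.6, 1.1]
gripper_width: 0.0526
gripper_force: 0.0
slug top [401.8  72.5] 224 mean [ 0.8775 -0.3102  0.0477] rect 876.3 -310.1 38.0 23.9 ang 89.6
slug top [309.7 246.8] 135 mean [ 0.4584 -0.0838  0.0174] rect 457.9 -83.4 26.1 26.1 ang 89.0
slug side [257.9 188.1] 86 mean [ 0.6663 -0.08    0.0211] rect 666.9 -80.5 29.4 27.0 ang 62.5
slug side [315.6 186.5] 91 mean [ 0.5285 -0.1692  0.0172] rect 527.8 -170.3 28.3 25.9 ang 85.5
slug side [325.5 215.5] 109 mean [ 0.4582 -0.0834  0.0171] rect 458.5 -83.4 27.6 27.7 ang 157.1
t 29.5 tcp [ 0.5271 -0.1689  0.1091] rot [-180.    0.   54.] w 0.0523 gf 0.0 F [-0.5 -0.9 -0.5]
sum shift [0.02 0.09 4.21] sum turn [-0.    0.   -0.01]
```

```bash
python3 -m pendant '[[[0.02,0.07,1,0,0,0,0.2],[0,0,1,0,0,0,0.2],[0,0,1,0,0,0,0.2],[0,0,1,0,0,0,0.2],[0,0,0.2,0,0,0,0.2],[0,0,0,0,0,0,0.2],[0,0,0,0,0,0,-1],[0,0,0,0,0,0,-1]]]' 30
python3 -m pendant '[[[0,0,0,0,0,0,-1],[0,0,0,0,0,0,-1],[0,0,-0.5,0,0,0,-1],[0,0,-1,0,0,0,-1],[0,0,-1,0,0,0,-1],[0,0,-1,0,0,0,-1],[0,0,-0.5,0,0,0,-1],[0,0,0,0,0,0,-1]]]'
python3 go.py 0.685 -0.135 0.1 54
```

```text
time_s: 30.3
tcp_pos: [0.5292, -0.1694, 0.0262]
eef_rot: [179.9, -0.1, 54.0]
contact_force: [-0.5, -0.6, -0.2]
gripper_width: 0.0421
gripper_force: 0.0
time_s: 31.1
tcp_pos: [0.5293, -0.1694, 0.1069]
eef_rot: [179.9, -0.1, 54.0]
contact_force: [-0.3, -0.5, -0.9]
gripper_width: 0.0292
gripper_force: 30.0
t 31.1 tcp [ 0.5293 -0.1694  0.1069] rot [ 1.799e+02 -1.000e-01  5.400e+01] w 0.0292 gf 30.0 F [-0.3 -0.5 -0.9]
sum shift [5.97 5.28 0.37] sum turn [ 0.04 -0.03 -0.01]
```

```bash
python3 go.py 0.65 -0.134 0.04 54
python3 -m pendant '[[[0.71,0.485,0,0,0,0,-1],[0.71,0.485,0,0,0,0,-1],[0.71,0.485,0,0,0,0,-1],[0.71,0.485,0,0,0,0,-1],[0.71,0.485,0,0,0,0,-1],[0.71,0.485,0,0,0,0,-1],[0.71,0.485,0,0,0,0,-1],[0,0,0,0,0,0,-1]]]'
python3 go.py 0.65 -0.134 0.04 54
```

```text
t 31.1 tcp [ 0.5293 -0.1694  0.1069] rot [ 1.799e+02 -1.000e-01  5.400e+01] w 0.0292 gf 30.0 F [-0.3 -0.5 -0.9]
sum shift [4.97 3.83 3.37] sum turn [ 0.04 -0.03 -0.01]
time_s: 31.9
tcp_pos: [0.6429, -0.1283, 0.1034]
eef_rot: [-179.9, 0.1, 54.0]
contact_force: [0.4, 0.6, -0.9]
gripper_width: 0.0292
gripper_force: 30.0
t 31.9 tcp [ 0.6429 -0.1283  0.1034] rot [-1.799e+02  1.000e-01  5.400e+01] w 0.0292 gf 30.0 F [ 0.4  0.6 -0.9]
sum shift [-0.02  0.46  3.17] sum turn [-0.01  0.01  0.  ]
```

```bash
python3 -m pendant '[[[0,0.42,0,0,0,0,-1],[0,0,1,0,0,0,-1],[0,0,1,0,0,0,-1],[0,0,1,0,0,0,-1],[0,0,0.15,0,0,0,-1],[0,0,0,0,0,0,-1],[0,0,0,0,0,0,-1],[0,0,0,0,0,0,-1]]]'
python3 -m pendant '[[[0,0,0,0,0,0,0],[0,0,0,0,0,0,0],[0,0,0,0,0,0,0],[0,0,-0.5,0,0,0,0],[0,0,-1,0,0,0,0],[0,0,-1,0,0,0,0.2],[0,0,-1,0,0,0,0.2],[0,0,0,0,0,0,0.2]]]'
python3 go.py 0.458 -0.0836 0.1 54
```

```text
time_s: 32.7
tcp_pos: [0.6494, -0.134, 0.0434]
eef_rot: [179.9, -0.1, 54.0]
contact_force: [0.0, 0.9, -1.2]
gripper_width: 0.0291
gripper_force: 30.0
time_s: 33.5
tcp_pos: [0.6507, -0.134, 0.1164]
eef_rot: [179.7, -0.2, 54.0]
contact_force: [0.8, -0.8, -1.3]
gripper_width: 0.0522
gripper_force: 0.0
t 33.5 tcp [ 0.6507 -0.134   0.1164] rot [179.7  -0.2  54. ] w 0.0522 gf 0.0 F [ 0.8 -0.8 -1.3]
sum shift [-3.63 -9.28  0.76] sum turn [ 0.07 -0.05  0.  ]
```

```bash
python3 -m pendant '[[[-0.4,-0.97,0,0,0,0,0.2],[-0.4,-0.97,0,0,0,0,0.2],[-0.4,-0.97,0,0,0,0,0.2],[-0.4,-0.97,0,0,0,0,0.2],[-0.4,-0.97,0,0,0,0,0.2],[-0.4,-0.97,0,0,0,0,0.2],[-0.4,-0.97,0,0,0,0,0.2],[-0.4,-0.97,0,0,0,0,0.2]]]'
python3 -m pendant '[[[-0.4,-1,0,0,0,0,0.2],[0,-0.55,0,0,0,0,0.2],[0,0,0,0,0,0,0.2],[0,0,0,0,0,0,0.2],[0,0,0,0,0,0,0.2],[0,0,0,0,0,0,0.2],[0,0,0,0,0,0,0.2],[0,0,0,0,0,0,0.2]]]'
python3 - <<'E'
from h import *
for n in("top","side"): np.savez(n+"7.npz",**cam(n))
E
python3 loc.py 7|grep slug; python3 go.py 0.4582 -0.0836 0.025 54
```

```text
time_s: 34.3
tcp_pos: [0.4846, -0.0942, 0.1124]
eef_rot: [180.0, -0.0, 54.0]
contact_force: [-0.6, 0.2, 0.4]
gripper_width: 0.0524
gripper_force: 0.0
time_s: 35.1
tcp_pos: [0.4559, -0.0827, 0.112]
eef_rot: [-180.0, 0.0, 54.0]
contact_force: [0.1, -0.2, -0.6]
gripper_width: 0.053
gripper_force: 0.0
slug top [401.8  72.4] 214 mean [ 0.8769 -0.3107  0.0481] rect 877.2 -309.6 21.6 38.2 ang 91.5
slug top [306.6 160.1] 119 mean [ 0.6657 -0.0802  0.0211] rect 665.8 -80.0 25.4 27.9 ang 120.4
slug top [329.2 167.2] 114 mean [ 0.6463 -0.1338  0.0218] rect 645.8 -133.5 23.6 27.4 ang 100.6
slug side [273.  178.7] 85 mean [ 0.6479 -0.1336  0.0219] rect 647.8 -134.6 23.0 30.6 ang 119.4
slug side [258.1 188.1] 90 mean [ 0.666  -0.0801  0.0215] rect 667.0 -81.0 26.9 26.6 ang 57.5
slug side [325.5 215.5] 111 mean [ 0.4581 -0.0831  0.0173] rect 458.2 -83.3 28.6 26.9 ang 77.4
t 35.2 tcp [ 0.4558 -0.0827  0.112 ] rot [-180.    0.   54.] w 0.0522 gf 0.0 F [ 0.4 -0.3  0.4]
sum shift [0.04 0.13 4.35] sum turn [-0.    0.   -0.01]
```

```bash
python3 -m pendant '[[[0.04,0.12,1,0,0,0,0.2],[0,0,1,0,0,0,0.2],[0,0,1,0,0,0,0.2],[0,0,1,0,0,0,0.2],[0,0,0.33,0,0,0,0.2],[0,0,0,0,0,0,0.2],[0,0,0,0,0,0,-1],[0,0,0,0,0,0,-1]]]' 30
python3 -m pendant '[[[0,0,0,0,0,0,-1],[0,0,0,0,0,0,-1],[0,0,-0.5,0,0,0,-1],[0,0,-1,0,0,0,-1],[0,0,-1,0,0,0,-1],[0,0,-1,0,0,1,-1],[0,0,-0.5,0,0,1,-1],[0,0,0,0,0,1,-1]]]'
python3 -m pendant '[[[0,0,0,0,0,1,-1],[0,0,0,0,0,1,-1],[0,0,0,0,0,1,-1],[0,0,0,0,0,1,-1],[0,0,0,0,0,1,-1],[0,0,0,0,0,1,-1],[0,0,0,0,0,1,-1],[0,0,0,0,0,1,-1]]]'
python3 -m pendant '[[[0,0,0,0,0,1,-1],[0,0,0,0,0,1,-1],[0,0,0,0,0,0.5,-1],[0,0,0,0,0,0,-1],[0,0,0,0,0,0,-1],[0,0,0,0,0,0,-1],[0,0,0,0,0,0,-1],[0,0,0,0,0,0,-1]]]'
python3 go.py 0.6975 -0.118 0.04 0
```

```text
time_s: 36.0
tcp_pos: [0.4588, -0.0832, 0.0265]
eef_rot: [179.9, -0.1, 54.0]
contact_force: [-0.8, -0.0, -0.7]
gripper_width: 0.0424
gripper_force: 0.0
time_s: 36.8
tcp_pos: [0.4591, -0.0832, 0.108]
eef_rot: [179.9, -0.2, 41.8]
contact_force: [0.5, -0.1, -1.4]
gripper_width: 0.0289
gripper_force: 30.0
time_s: 37.6
tcp_pos: [0.4579, -0.0834, 0.1063]
eef_rot: [-180.0, -0.0, 9.8]
contact_force: [-1.0, 0.4, -1.4]
gripper_width: 0.0291
gripper_force: 30.0
time_s: 38.4
tcp_pos: [0.4581, -0.0834, 0.1056]
eef_rot: [180.0, 0.0, -0.0]
contact_force: [1.0, 0.1, -1.3]
gripper_width: 0.029
gripper_force: 30.0
t 38.4 tcp [ 0.4581 -0.0834  0.1056] rot [180.   0.  -0.] w 0.029 gf 30.0 F [ 1.   0.1 -1.3]
sum shift [11.97  1.73  3.28] sum turn [ 0.  0. -0.]
```

```bash
python3 -m pendant '[[[1,0.145,0,0,0,0,-1],[1,0.145,0,0,0,0,-1],[1,0.145,0,0,0,0,-1],[1,0.145,0,0,0,0,-1],[1,0.145,0,0,0,0,-1],[1,0.145,0,0,0,0,-1],[1,0.145,0,0,0,0,-1],[1,0.145,0,0,0,0,-1]]]'
python3 -m pendant '[[[1,0.145,0,0,0,0,-1],[1,0.145,0,0,0,0,-1],[1,0.145,0,0,0,0,-1],[0.97,0.145,0,0,0,0,-1],[0,0,0,0,0,0,-1],[0,0,0,0,0,0,-1],[0,0,0,0,0,0,-1],[0,0,0,0,0,0,-1]]]'
python3 go.py 0.6975 -0.118 0.04 0
```

```text
time_s: 39.2
tcp_pos: [0.6188, -0.1068, 0.1052]
eef_rot: [180.0, 0.0, -0.0]
contact_force: [0.0, 0.4, -1.0]
gripper_width: 0.0289
gripper_force: 30.0
time_s: 40.0
tcp_pos: [0.6969, -0.1182, 0.1057]
eef_rot: [-180.0, 0.0, -0.0]
contact_force: [0.9, 0.2, -1.5]
gripper_width: 0.0288
gripper_force: 30.0
t 40.0 tcp [ 0.6969 -0.1182  0.1057] rot [-180.    0.   -0.] w 0.0288 gf 30.0 F [ 0.9  0.2 -1.5]
sum shift [ 0.03 -0.01  3.28] sum turn [-0.    0.   -0.01]
```

```bash
python3 -m pendant '[[[0,0,1,0,0,0,-1],[0,0,1,0,0,0,-1],[0,0,1,0,0,0,-1],[0,0,0.28,0,0,0,-1],[0,0,0,0,0,0,-1],[0,0,0,0,0,0,-0.25],[0,0,0,0,0,0,-0.2],[0,0,0,0,0,0,-0.2]]]'
python3 -m pendant '[[[0,0,-0.5,0,0,0,-0.2],[0,0,-1,0,0,0,-0.2],[0,0,-1,0,0,0,-0.2],[0,0,-1,0,0,0,-0.2],[0,0,-1,0,0,0,-0.2],[0,0,-1,0,0,0,-1],[0,0,0,0,0,0,-1],[0,0,0,0,0,0,-1]]]'
python3 -m pendant '[[[-1,0,0,0,0,0,-1],[-1,0,0,0,0,0,-1],[-1,0,0,0,0,0,-1],[-1,0,0,0,0,0,-1],[-1,0,0,0,0,0,-1],[-1,0,0,0,0,0,-1],[-1,0,0,0,0,0,-1],[-1,0,0,0,0,0,-1]]]'
python3 - <<'E'
from h import *
for n in("top","side"): c=cam(n);np.savez(n+"8.npz",**c); cv2.imwrite(f"pics/{n}8.png",c["frame"])
cv2.imwrite("pics/v8.png",cv2.hconcat([cv2.resize(cv2.imread(f"pics/{n}8.png"),(400,300)) for n in("top","side")]))
E
python3 loc.py 8; python3 go.py 0.447 -0.361 0.14 0
```

```text
time_s: 40.8
tcp_pos: [0.6982, -0.1183, 0.0413]
eef_rot: [-180.0, -0.1, -0.0]
contact_force: [0.5, -0.1, -0.0]
gripper_width: 0.035
gripper_force: 0.0
time_s: 41.6
tcp_pos: [0.6978, -0.1182, 0.1514]
eef_rot: [-180.0, -0.1, -0.0]
contact_force: [-0.3, -0.3, -0.7]
gripper_width: 0.0165
gripper_force: 0.0
time_s: 42.4
tcp_pos: [0.5361, -0.1182, 0.1493]
eef_rot: [180.0, 0.1, -0.0]
contact_force: [0.3, -0.1, -0.3]
gripper_width: 0.0004
gripper_force: 0.0
slug top [401.8  72.6] 221 mean [ 0.8766 -0.3098  0.0474] rect 875.6 -310.1 37.1 25.6 ang 86.8
slug side [255.7 176.4] 82 mean [ 0.6946 -0.1185  0.0213] rect 695.3 -119.1 23.1 28.3 ang 121.9
slug side [272.9 178.6] 83 mean [ 0.6484 -0.1351  0.0213] rect 648.4 -135.8 23.0 28.6 ang 120.1
slug side [257.9 188.1] 86 mean [ 0.6655 -0.0805  0.0211] rect 666.3 -80.3 27.4 28.1 ang 133.3
white top [319.  136.4] 99 mean [ 0.7275 -0.1118  0.0058] rect 728.9 -110.7 14.8 49.5 ang 97.9
white side [366.  152.5] 316 mean [ 0.4524 -0.3552  0.0326] rect 468.1 -363.4 121.1 74.3 ang 1.0
white side [230.5 226. ] 110 mean [0.6508 0.0798 0.0258] rect 650.8 79.7 52.0 21.5 ang 57.5
white side [211.6 242.3] 122 mean [0.6623 0.1468 0.0254] rect 662.6 146.8 51.3 19.9 ang 53.0
white side [ 45.2 414.3] 109 mean [0.6965 0.6408 0.0313] rect 694.5 631.3 48.9 32.5 ang 29.4
top table z 0.7070880480490751
side table z 0.0008001580922832809
t 42.5 tcp [ 0.5347 -0.1182  0.1496] rot [-1.8e+02  1.0e-01 -1.0e-01] w 0.0006 gf 0.0 F [-0.3 -0.5  1. ]
sum shift [-4.37 12.14  0.48] sum turn [-0.01  0.03 -0.01]
```

View pics/v8.png

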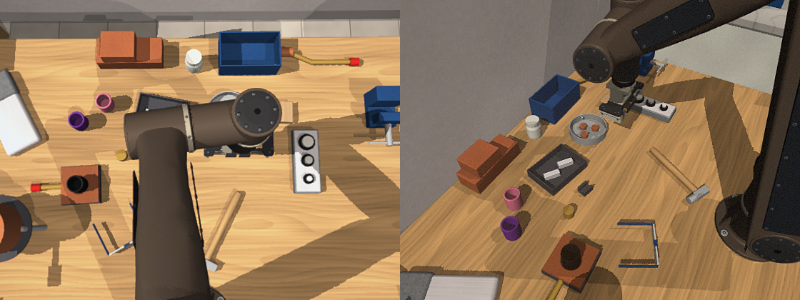

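The pan holds three slugs, the tray holds two bars, and the crucible stands in the hearth. Now the keys.

```bash
python3 -m pendant '[[[-0.36,1,0,0,0,0,-1],[-0.36,1,0,0,0,0,-1],[-0.36,1,0,0,0,0,-1],[-0.36,1,0,0,0,0,-1],[-0.36,1,0,0,0,0,-1],[-0.36,1,0,0,0,0,-1],[-0.36,1,0,0,0,0,-1],[-0.36,1,0,0,0,0,-1]]]'
python3 -m pendant '[[[-0.36,1,0,0,0,0,-1],[-0.36,1,0,0,0,0,-1],[-0.36,1,0,0,0,0,-1],[-0.36,1,0,0,0,0,-1],[0,0.14,0.5,0,0,0,-1],[0,0,1,0,0,0,-1],[0,0,1,0,0,0,-1],[0,0,0,0,0,0,-1]]]'
python3 -m pendant '[[[0,0,0,0,0,0,-1],[0,0,0,0,0,0,-1],[0,0,0,0,0,0,-1],[0,0,0,0,0,0,-1],[0,0,0,0,0,0,-1],[0,0,0,0,0,0,-1],[0,0,0,0,0,0,-1],[0,0,0,0,0,0,-1]]]'
python3 go.py 0.447 -0.361 0.08 0
```

```text
time_s: 43.3
tcp_pos: [0.4797, -0.279, 0.1496]
eef_rot: [-180.0, 0.0, -0.0]
contact_force: [0.9, 0.2, -0.1]
gripper_width: 0.0007
gripper_force: 0.0
time_s: 44.1
tcp_pos: [0.4493, -0.3598, 0.0966]
eef_rot: [-179.9, 0.3, -0.1]
contact_force: [-0.2, 0.4, -0.3]
gripper_width: 0.0007
gripper_force: 0.0
time_s: 44.9
tcp_pos: [0.451, -0.361, 0.1]
eef_rot: [180.0, -0.0, -0.0]
contact_force: [0.3, -0.9, 0.5]
gripper_width: 0.0002
gripper_force: 0.0
t 44.9 tcp [ 0.451 -0.361  0.1  ] rot [180.  -0.  -0.] w 0.0002 gf 0.0 F [ 0.3 -0.9  0.5]
sum shift [-0.2  0.   1. ] sum turn [ 0.   -0.   -0.01]
```

```bash
python3 -m pendant '[[[-0.2,0,0,0,0,0,-1],[0,0,0.5,0,0,0,-1],[0,0,0.5,0,0,0,-1],[0,0,0.2,0,0,0,-1],[0,0,0,0,0,0,-1],[0,0,0,0,0,0,-1],[0,0,0,0,0,0,-1],[0,0,0,0,0,0,-1]]]'
python3 -m pendant '[[[0,0,0.1,0,0,0,-1],[0,0,0.05,0,0,0,-1],[0,0,0.05,0,0,0,-1],[0,0,0,0,0,0,-1],[0,0,0,0,0,0,-1],[0,0,0,0,0,0,-1],[0,0,0,0,0,0,-1],[0,0,0,0,0,0,-1]]]'
```

```text
time_s: 45.7
tcp_pos: [0.4472, -0.361, 0.0762]
eef_rot: [180.0, -0.0, -0.0]
contact_force: [0.9, 0.0, -0.7]
gripper_width: 0.0006
gripper_force: 0.0
time_s: 46.5
tcp_pos: [0.4474, -0.3611, 0.0721]
eef_rot: [180.0, -0.0, -0.0]
contact_force: [1.8, -1.0, 2.9]
gripper_width: 0.0008
gripper_force: 1.2
```

```bash
python3 -m pendant '[[[0,0,0.1,0,0,0,-1],[0,0,0,0,0,0,-1],[0,0,0,0,0,0,-1],[0,0,0,0,0,0,-1],[0,0,0,0,0,0,-1],[0,0,0,0,0,0,-1],[0,0,0,0,0,0,-1],[0,0,0,0,0,0,-1]]]'
python3 -m pendant '[[[0,0,0.05,0,0,0,-1],[0,0,0,0,0,0,-1],[0,0,0,0,0,0,-1],[0,0,0,0,0,0,-1],[0,0,0,0,0,0,-1],[0,0,0,0,0,0,-1],[0,0,0,0,0,0,-1],[0,0,0,0,0,0,-1]]]'
```

```text
time_s: 47.3
tcp_pos: [0.447, -0.361, 0.07]
eef_rot: [180.0, -0.0, -0.0]
contact_force: [2.6, -0.7, 3.8]
gripper_width: 0.0005
gripper_force: 1.7
time_s: 48.1
tcp_pos: [0.447, -0.361, 0.0693]
eef_rot: [180.0, -0.0, -0.0]
contact_force: [2.0, -0.3, 6.8]
gripper_width: 0.0002
gripper_force: 3.4
```

The small key has bottomed out (force rose past 4 N). Lifting off and pressing the medium key.

```bash
python3 -m pendant '[[[0,0,-0.5,0,0,0,-1],[0,0,-1,0,0,0,-1],[0.5,0,0,0,0,0,-1],[1,0,0,0,0,0,-1],[1,0,0,0,0,0,-1],[0.48,0,0,0,0,0,-1],[0,0,0,0,0,0,-1],[0,0,0,0,0,0,-1]]]'
python3 -m pendant '[[[0,0,0.5,0,0,0,-1],[0,0,0.5,0,0,0,-1],[0,0,0.2,0,0,0,-1],[0,0,0.1,0,0,0,-1],[0,0,0.1,0,0,0,-1],[0,0,0,0,0,0,-1],[0,0,0,0,0,0,-1],[0,0,0,0,0,0,-1]]]'
python3 -m pendant '[[[0,0,0.08,0,0,0,-1],[0,0,0,0,0,0,-1],[0,0,0,0,0,0,-1],[0,0,0,0,0,0,-1],[0,0,0,0,0,0,-1],[0,0,0,0,0,0,-1],[0,0,0,0,0,0,-1],[0,0,0,0,0,0,-1]]]'
```

```text
time_s: 48.9
tcp_pos: [0.5055, -0.3606, 0.0982]
eef_rot: [-179.9, 0.1, -0.0]
contact_force: [-0.3, -0.4, 0.6]
gripper_width: 0.0002
gripper_force: 0.0
time_s: 49.7
tcp_pos: [0.5066, -0.3611, 0.0713]
eef_rot: [180.0, -0.0, -0.0]
contact_force: [-3.0, 0.4, 3.6]
gripper_width: 0.0005
gripper_force: 1.4
time_s: 50.5
tcp_pos: [0.5068, -0.3611, 0.0695]
eef_rot: [180.0, -0.0, -0.0]
contact_force: [-1.7, -1.5, 3.8]
gripper_width: 0.0005
gripper_force: 1.9
```

```bash
python3 -m pendant '[[[0,0,0.05,0,0,0,-1],[0,0,0,0,0,0,-1],[0,0,0,0,0,0,-1],[0,0,0,0,0,0,-1],[0,0,0,0,0,0,-1],[0,0,0,0,0,0,-1],[0,0,0,0,0,0,-1],[0,0,0,0,0,0,-1]]]'
python3 -m pendant '[[[0,0,-0.5,0,0,0,-1],[0,0,-1,0,0,0,-1],[0.5,0,0,0,0,0,-1],[1,0,0,0,0,0,-1],[1,0,0,0,0,0,-1],[0.48,0,0,0,0,0,-1],[0,0,0,0,0,0,-1],[0,0,0,0,0,0,-1]]]'
python3 -m pendant '[[[0,0,0.5,0,0,0,-1],[0,0,0.5,0,0,0,-1],[0,0,0.2,0,0,0,-1],[0,0,0.1,0,0,0,-1],[0,0,0.1,0,0,0,-1],[0,0,0,0,0,0,-1],[0,0,0,0,0,0,-1],[0,0,0,0,0,0,-1]]]'
python3 -m pendant '[[[0,0,0.1,0,0,0,-1],[0,0,0,0,0,0,-1],[0,0,0,0,0,0,-1],[0,0,0,0,0,0,-1],[0,0,0,0,0,0,-1],[0,0,0,0,0,0,-1],[0,0,0,0,0,0,-1],[0,0,0,0,0,0,-1]]]'
```

```text
time_s: 51.3
tcp_pos: [0.5068, -0.3611, 0.0692]
eef_rot: [180.0, -0.0, -0.0]
contact_force: [-3.1, 0.9, 9.5]
gripper_width: 0.0002
gripper_force: 5.0
time_s: 52.1
tcp_pos: [0.5655, -0.3607, 0.0977]
eef_rot: [-180.0, 0.1, -0.0]
contact_force: [-0.4, -0.5, -0.2]
gripper_width: 0.0005
gripper_force: 0.0
time_s: 52.9
tcp_pos: [0.5662, -0.3611, 0.0707]
eef_rot: [180.0, -0.0, -0.0]
contact_force: [-2.5, -0.2, 2.9]
gripper_width: 0.0002
gripper_force: 1.6
time_s: 53.7
tcp_pos: [0.5664, -0.3612, 0.0693]
eef_rot: [180.0, -0.0, -0.0]
contact_force: [-3.6, 2.1, 7.6]
gripper_width: 0.0003
gripper_force: 4.2
```

The large key has bottomed too. Lifting clear and checking everything before handing in.

```bash
python3 -m pendant '[[[0,0,-0.5,0,0,0,-1],[0,0,-1,0,0,0,-1],[0,0,-1,0,0,0,-1],[0,0,-1,0,0,0,-1],[0,0,-1,0,0,0,-1],[-1,0,-1,0,0,0,-1],[-1,0,-1,0,0,0,-1],[-1,0,-1,0,0,0,-1]]]'
python3 -m pendant '[[[0,0,0,0,0,0,-1],[0,0,0,0,0,0,-1],[0,0,0,0,0,0,-1],[0,0,0,0,0,0,-1],[0,0,0,0,0,0,-1],[0,0,0,0,0,0,-1],[0,0,0,0,0,0,-1],[0,0,0,0,0,0,-1]]]'
python3 - <<'E'
from h import *
for n in("top","side"): c=cam(n);np.savez(n+"9.npz",**c); cv2.imwrite(f"pics/{n}9.png",c["frame"])
cv2.imwrite("pics/v9.png",cv2.hconcat([cv2.resize(cv2.imread(f"pics/{n}9.png"),(400,300)) for n in("top","side")]))
for n in("top","side"):
    c=cam(n,"9");P=cloud(c);m=(abs(P[...,0]-.433)<.04)&(abs(P[...,1]-.376)<.04)&(P[...,2]>.06)&(P[...,2]<.09);q=P[m]
    s=np.linalg.lstsq(np.c_[2*q[:,:2],np.ones(len(q))],(q[:,:2]**2).sum(1),rcond=None)[0];print(n,len(q),s[:2],np.median(q[:,2]))
E
python3 loc.py 9
```

```text
time_s: 54.5
tcp_pos: [0.506, -0.3608, 0.2193]
eef_rot: [180.0, -0.1, -0.0]
contact_force: [0.3, 0.4, 1.0]
gripper_width: 0.0006
gripper_force: 0.0
time_s: 55.3
tcp_pos: [0.5062, -0.3609, 0.2182]
eef_rot: [-180.0, 0.0, -0.0]
contact_force: [-0.1, -0.1, 0.1]
gripper_width: 0.0004
gripper_force: 0.0
top 264 [0.43331564 0.37525626] 0.07474620535345419
side 395 [0.43196335 0.37628689] 0.07563415818497003
slug top [401.8  72.5] 223 mean [ 0.877  -0.3099  0.048 ] rect 875.8 -309.6 37.2 23.5 ang 88.6
slug top [322.2 147.8] 116 mean [ 0.6951 -0.1184  0.0215] rect 695.0 -117.8 26.6 25.7 ang 33.4
slug top [306.6 160.1] 119 mean [ 0.6654 -0.0797  0.0226] rect 664.9 -79.6 25.5 25.5 ang 52.7
slug top [329.2 167.2] 114 mean [ 0.6483 -0.1343  0.0222] rect 648.2 -132.8 23.4 26.6 ang 106.9
slug side [255.8 176.2] 81 mean [ 0.6959 -0.1188  0.021 ] rect 696.2 -120.2 23.9 24.9 ang 114.5
slug side [272.9 178.7] 86 mean [ 0.6487 -0.1333  0.0216] rect 649.1 -134.4 26.8 28.1 ang 145.8
slug side [257.9 188. ] 88 mean [ 0.6667 -0.08    0.0212] rect 666.1 -79.9 28.2 26.8 ang 61.0
white top [320.1 156.3] 795 me
[... 277 characters left out ...]
] 186 mean [0.6512 0.0807 0.0252] rect 650.8 79.9 54.7 19.8 ang 53.9
white top [439.6 186.6] 69 mean [ 0.597 -0.39   0.032] rect 593.9 -388.5 22.6 22.1 ang 89.9
white top [441.5 249.5] 409 mean [ 0.4485 -0.3874  0.0324] rect 454.8 -384.3 33.3 96.3 ang 176.5
white side [354.2 147.2] 508 mean [ 0.485  -0.3576  0.0338] rect 507.0 -360.6 76.0 195.6 ang 179.0
white side [230.6 225.9] 110 mean [0.6514 0.0798 0.0254] rect 650.8 78.6 51.2 20.7 ang 53.7
white side [125.1 398.8] 54 mean [0.5856 0.5432 0.0308] rect 586.3 540.5 21.6 39.6 ang 161.9
white side [114.4 416.8] 109 mean [0.581  0.5781 0.0305] rect 584.2 578.8 51.3 11.5 ang 29.5
top table z 0.000576440376287784
side table z 0.00072383739146357
```

View pics/v9.png

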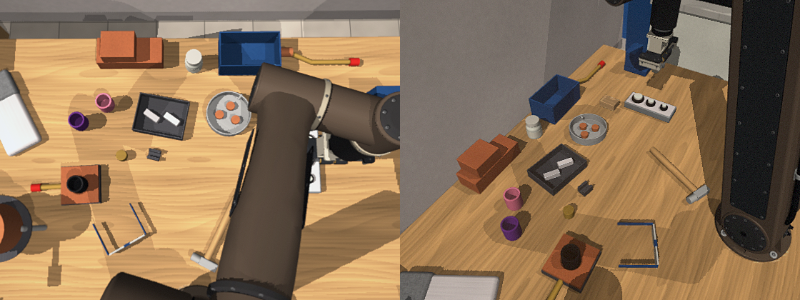

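The final views show everything in place: slugs in the pan, bars in the tray, crucible seated, keys up and the arm clear.

```bash
python3 -c "
from plant import r
print(r.close_job())"
```

```text
the job is handed in; nothing more can be done
None
```

I handed the job in at about 55 s, with no verdict returned: the three slugs are in the pan, both bars in the tray, the crucible is in its seat, and the keys were pressed small, medium, large and left up; early on the open gripper bumped the tall pot at the left (about 67 N at the wrist), and the later pictures showed nothing moved.

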